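# Tip two grinding balls from the pouring cup into the mill jar

## Robot

A 7-joint arm with a two-finger parallel gripper is mounted at the origin on the work surface. World frame = base frame: x ahead of the robot, y to its left, z up, the work surface at z = 0. Lengths are in m, angles in rad, forces in N, time in s.
With the tool pointing down it reaches from about 0.35 to 0.9 m from the base axis. Payload 8.1 kg.
Tool frame: the origin (TCP) lies at the very end of the fingers, on their centre line; the grasp point (between the pads) lies 19 mm behind it; y points along the fingers, x is the direction in which the jaws open and shut, and the axes are right-handed (so a half turn about y gives the same grasp; the last joint's range is limited). The gripper opens to 92 mm and grips with 3 to 60 N. Pads are 19 mm wide; open, the fingers measure 130 mm over their backs; the gripper's body (75 mm by 190 mm) begins 47 mm behind the grasp point.
Start: joints at [-1.208, 0.434, 0.025, 1.573, -0.012, 1.134, -0.075], TCP at [0.281, 0.558, 0.227] pointing down, gripper open.
Joint ranges: [-2.62, 2.62], [-0.44, 2.09], [-1.27, 1.32], [0.08, 2.57], [-1.32, 4.46], [0.12, 2], [-2.74, 2.74]. Speed limits (rad/s): [2.22, 2.22, 3.01, 3.01, 3.14, 3.14, 3.14].

## Interface

Orientations are given as a rotation vector (axis times angle).
In Python, from cell import arm, imaging gives the robot as it stands. The module is installed in compiled form; this text tells all that it offers.
- The arm moves only by the tool send_rows, never from a script. Its argument "steps" is a list of rows, each a list of 5 numbers: the opening, from 0 (shut) to 1 (fully open), then the shift along the tool's x, y, z in cm, then the turn about the tool's y in rad. In form: [[jaw, x, y, z, roll], ...]. A call has 1 to 20 rows; each row is the pose to reach, as a shift and turn from the pose commanded when the call began, along the tool's axes at that moment; what a row does not reach only later rows make up. A row lasts 1/8 s, in which the tool goes at most 62.5 mm and 10.7 degrees, less where a joint would pass 70% of its speed; a pose out of reach is approached as far as the arm can. A call with a gripper value outside its range is refused whole. The fingers move at their own pace and stop on an object; "squeeze" is the grip in N (left out, the last holds). Time passes only in rows, so rows that repeat a pose let the fingers close. It gives the time, the measured TCP pose, the force and the opening at its end, in the units of the state.
- arm.observe(): the state, without advancing time (a new reading comes with each control period).
- imaging.get_image(name): name is "scene" or "side" or "wrist"; returns the picture (480x640x3 uint8, blue, green, red); there is no depth.
- imaging.camera_params(name): a dict with "camera_matrix" (3x3 intrinsics, pixels), "position" and "orientation" of the camera in the world; the wrist camera has in their place "mount" (4x4, takes a point from camera to tool coordinates, whose origin is the TCP and whose axes are the tool frame's). Camera axes: x right, y down, z forward; pixel columns grow to the right and rows downward; lengths in m; the calibration is good to about 2 mm. A picture is of the moment at which its call begins: read the wrist's pose just before it. camera_params takes no time and is no camera call.
- arm.sign_off(): hands the job in, once; it reports no verdict.
The state is a dict: "clock": time; "joints": joint angles; "dq": joint speeds; "joint_efforts": joint torques, N m; "position": TCP position; "ee_rot": TCP orientation; "force": force on the tool from outside, world axes, zero at the start; "ft_torque": the same for the moment, N m; "width": opening from 0.0 (shut) to 1.0 (fully open).
Only numpy, scipy, OpenCV 4.12 (cv2) and the standard library are available. Lean on these libraries where they do the work, as an engineer would, in place of code of your own. Each camera call takes 0.05 s, during which the arm holds its last target.

## Task

Pick up the narrow boat-shaped pouring cup that holds four grinding balls and tilt it gradually, spout down, over the wide round mill jar until exactly two balls have dropped into the jar, as you can tell from the cup getting lighter. Then level it and stand it upright on the bench again with the other two balls still in it, leaving the jar upright.

Things in the scene. Friction and masses are not known exactly. Their poses are not given: they have to be found in the camera images.
- cup_grip (a point): Boat-shaped white plastic pouring cup, 118 x 37 x 52 mm (long, wide, high), about 160 g, four steel balls in a row in it. Two flat parallel long sides, 37 mm apart outside (walls 4 mm): grip them here from above. Point: mid-width, 30 mm above the flat underside, near the balance point. x along the cup: -x to the open spout end, +x to the closed end; z up. Floor: a hollow of 70 mm radius, lowest at this point.
- cup_spout (a point): Middle of the lip at the cup's spout end, 52 mm from cup_grip along the cup's -x at the same height; axes as cup_grip. The balls gather in the hollow floor and roll over this lip one by one as the cup is tilted spout-down: at about 18, 28, 38 and 48 degrees if tilted slowly (a few degrees either way). They fall 0 to 35 mm in front of the lip.
- jar_in (a point): Mill jar: the widest of the open white ceramic vessels, round, 100 mm outside diameter, 60 mm high, straight walls 5 mm thick, inner floor 6 mm above the bench, 0.6 kg, loose on the bench. A round pot 56 mm wide and a low square dish near it are not wanted. The point is the centre of its inner floor; z is up.
- ball1_center (a point): One of four identical polished steel grinding balls, 25 mm in diameter, 64 g (within 10 %), lying in a row in the cup at the start; the point is its centre.
- ball2_center (a point): One of four identical polished steel grinding balls, 25 mm in diameter, 64 g (within 10 %), lying in a row in the cup at the start; the point is its centre.
- ball3_center (a point): One of four identical polished steel grinding balls, 25 mm in diameter, 64 g (within 10 %), lying in a row in the cup at the start; the point is its centre.
- ball4_center (a point): One of four identical polished steel grinding balls, 25 mm in diameter, 64 g (within 10 %), lying in a row in the cup at the start; the point is its centre.

How it is judged:
On the way:
1. the lifted cup is tipped spout-down with its spout over the mill jar (horizontal distance between cup_spout and jar_in below 0.08 m and angle between cup_grip's own z axis and vertical above 0.17 rad and height (world z) of cup_spout above 0.05 m), for 0.05 s.
At the end, for the whole second after the job is handed in: Exactly two of the four balls lie in the mill jar and the other two in the cup; the cup stands level (within 10 degrees) and still on the bench, and the jar stands upright (within 10 degrees) on the bench (((horizontal distance between each of ball1_center, ball2_center and jar_in below 0.045 m and z of ball1_center in the frame of jar_in between 0 and 0.045 m and z of ball2_center in the frame of jar_in between 0 and 0.045 m and x of ball3_center in the frame of cup_grip between -0.057 and 0.068 m and y of ball3_center in the frame of cup_grip between -0.015 and 0.015 m and z of ball3_center in the frame of cup_grip between -0.03 and 0.035 m and x of ball4_center in the frame of cup_grip between -0.057 and 0.068 m and y of ball4_center in the frame of cup_grip between -0.015 and 0.015 m and z of ball4_center in the frame of cup_grip between -0.03 and 0.035 m) or (horizontal distance between each of ball1_center, ball3_center and jar_in below 0.045 m and z of ball1_center in the frame of jar_in between 0 and 0.045 m and x of ball2_center in the frame of cup_grip between -0.057 and 0.068 m and y of ball2_center in the frame of cup_grip between -0.015 and 0.015 m and z of ball2_center in the frame of cup_grip between -0.03 and 0.035 m and z of ball3_center in the frame of jar_in between 0 and 0.045 m and x of ball4_center in the frame of cup_grip between -0.057 and 0.068 m and y of ball4_center in the frame of cup_grip between -0.015 and 0.015 m and z of ball4_center in the frame of cup_grip between -0.03 and 0.035 m) or (horizontal distance between each of ball1_center, ball4_center and jar_in below 0.045 m and z of ball1_center in the frame of jar_in between 0 and 0.045 m and x of ball2_center in the frame of cup_grip between -0.057 and 0.068 m and y of ball2_center in the frame of cup_grip between -0.015 and 0.015 m and z of ball2_center in the frame of cup_grip between -0.03 and 0.035 m and x of ball3_center in the frame of cup_grip between -0.057 and 0.068 m and y of ball3_center in the frame of cup_grip between -0.015 and 0.015 m and z of ball3_center in the frame of cup_grip between -0.03 and 0.035 m and z of ball4_center in the frame of jar_in between 0 and 0.045 m) or (x of ball1_center in the frame of cup_grip between -0.057 and 0.068 m and y of ball1_center in the frame of cup_grip between -0.015 and 0.015 m and z of ball1_center in the frame of cup_grip between -0.03 and 0.035 m and horizontal distance between each of ball2_center, ball3_center and jar_in below 0.045 m and z of ball2_center in the frame of jar_in between 0 and 0.045 m and z of ball3_center in the frame of jar_in between 0 and 0.045 m and x of ball4_center in the frame of cup_grip between -0.057 and 0.068 m and y of ball4_center in the frame of cup_grip between -0.015 and 0.015 m and z of ball4_center in the frame of cup_grip between -0.03 and 0.035 m) or (x of ball1_center in the frame of cup_grip between -0.057 and 0.068 m and y of ball1_center in the frame of cup_grip between -0.015 and 0.015 m and z of ball1_center in the frame of cup_grip between -0.03 and 0.035 m and horizontal distance between each of ball2_center, ball4_center and jar_in below 0.045 m and z of ball2_center in the frame of jar_in between 0 and 0.045 m and x of ball3_center in the frame of cup_grip between -0.057 and 0.068 m and y of ball3_center in the frame of cup_grip between -0.015 and 0.015 m and z of ball3_center in the frame of cup_grip between -0.03 and 0.035 m and z of ball4_center in the frame of jar_in between 0 and 0.045 m) or (x of ball1_center in the frame of cup_grip between -0.057 and 0.068 m and y of ball1_center in the frame of cup_grip between -0.015 and 0.015 m and z of ball1_center in the frame of cup_grip between -0.03 and 0.035 m and x of ball2_center in the frame of cup_grip between -0.057 and 0.068 m and y of ball2_center in the frame of cup_grip between -0.015 and 0.015 m and z of ball2_center in the frame of cup_grip between -0.03 and 0.035 m and horizontal distance between each of ball3_center, ball4_center and jar_in below 0.045 m and z of ball3_center in the frame of jar_in between 0 and 0.045 m and z of ball4_center in the frame of jar_in between 0 and 0.045 m)) and angle between each of cup_grip, jar_in's own z axis and vertical below 0.17 rad and height (world z) of cup_grip between 0.02 and 0.04 m and linear speed of cup below 0.03 m/s and height (world z) of jar_in below 0.02 m); the robot touches nothing.
It also fails if it takes over 72 s, if anything falls off the work surface, if the arm or the gripper's body presses on something with over 40 N, if the wrist force passes 120 N, or if a joint passes its speed limit or range.

## Working session

There is one attempt and no reset: what is moved stays moved. The work goes in short steps, Python scripts to look and compute and a tool call to move; the robot and the scene stay as the last step left them, time stands still between calls to the robot, and variables do not carry over. Pictures are saved under pics/ and viewed, and the job is handed in when it is done.

Besides the shell and the picture viewer there is one more tool, called after "Request:" by a JSON object that holds its "fn" and its "kwargs", one argument or row to a line. send_rows: Moves the arm, as the interface text tells. Its arguments: {"type":"object","properties":{"steps":{"type":"array","items":{"type":"array","items":{"type":"number"}}},"squeeze":{"type":"number"}},"required":["steps"]}

```bash
mkdir -p pics; ls; python3 - <<'E'
from cell import arm, imaging
import cv2
s=arm.observe(); print(s)
for n in ("scene","side","wrist"):
    cv2.imwrite(f"pics/{n}0.png",imaging.get_image(n)); print(n,imaging.camera_params(n))
E
```

```text
pics
{'clock': 0.0, 'joints': array([-1.20759309,  0.43520532,  0.0249789 ,  1.57408153, -0.01157313,
        1.13401244, -0.07512495]), 'dq': array([ 9.43394338e-04, -8.76081926e-04, -2.30063117e-04, -1.17929011e-04,
        8.24014982e-05, -1.94858130e-03,  1.61460389e-03]), 'joint_efforts': array([-4.83200729e-04, -6.67857814e+01,  9.84119475e-01, -3.14453673e+01,
       -6.06610486e-02,  4.28656884e-02,  1.43563775e-04]), 'position': array([0.28054687, 0.55792813, 0.22596205]), 'ee_rot': array([-1.39526943, -0.85866728,  0.86068847]), 'force': array([-0.31687628,  0.64729118,  0.43109486]), 'ft_torque': array([ 0.03808515, -0.0075033 , -0.02809412]), 'width': 1.001029605117851}
scene {'camera_matrix': array([[459.81703441,   0.        , 321.64805153],
       [  0.        , 459.81703441, 238.06424942],
       [  0.        ,   0.        ,   1.        ]]), 'position': array([1.03821927, 0.30412723, 0.69886597]), 'orientation': array([-1.27569222, -2.31313122,  0.93439301])}
side {'camera_matrix': array([[590.25529442,   0.        , 317.00486422],
       [  0.        , 590.25529442, 234.34996858],
       [  0.        ,   0.        ,   1.        ]]), 'position': array([ 0.36863091, -0.93681125,  0.60054237]), 'orientation': array([-2.08216219,  0.21479121, -0.10376085])}
wrist {'camera_matrix': array([[411.99142981,   0.        , 317.48190898],
       [  0.        , 411.99142981, 236.69008148],
       [  0.        ,   0.        ,   1.        ]]), 'mount': array([[ 9.99998141e-01, -1.74307964e-03, -8.24924526e-04,
         2.58308938e-04],
       [ 2.44768955e-04, -3.09583812e-01,  9.50872128e-01,
        -1.59228196e-01],
       [-1.91282912e-03, -9.50870562e-01, -3.09582810e-01,
         8.26502737e-02],
       [ 0.00000000e+00,  0.00000000e+00,  0.00000000e+00,
         1.00000000e+00]])}
```

View pics/scene0.png

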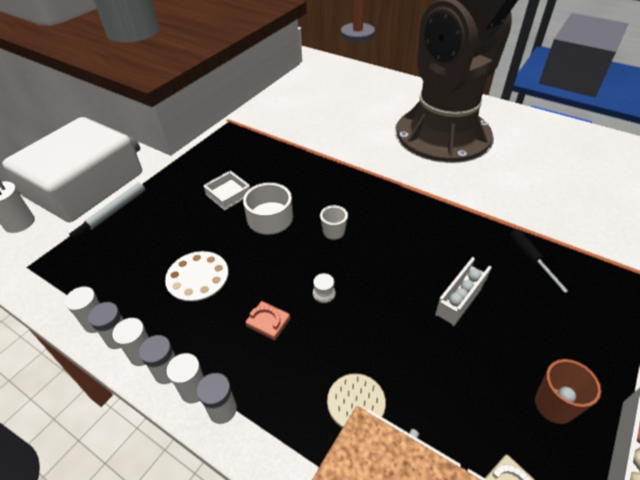

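View pics/side0.png

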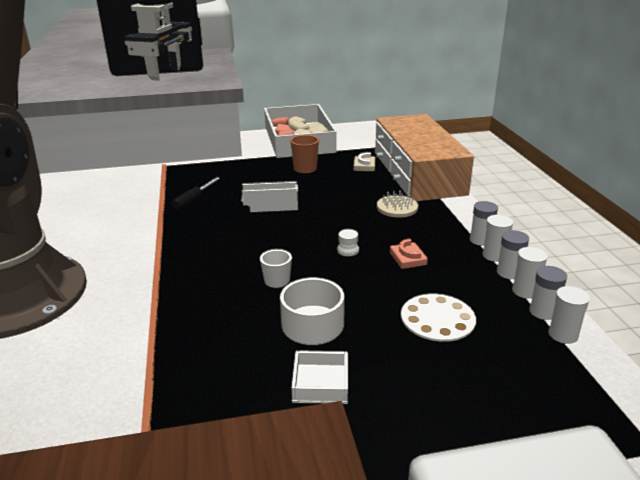

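View pics/wrist0.png

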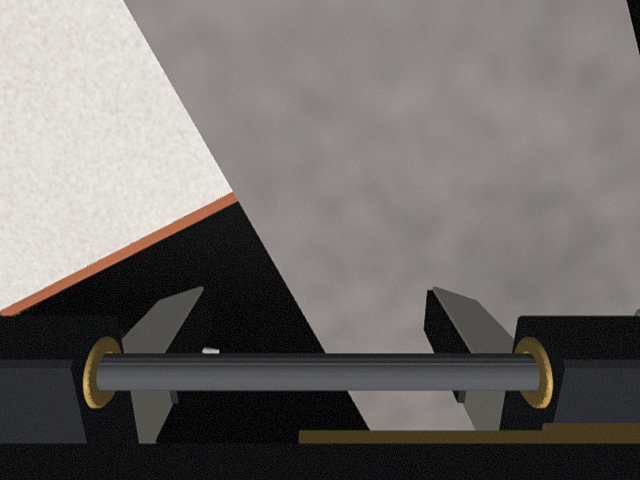

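```bash
python3 - <<'E'
from scipy.spatial.transform import Rotation as R
print(R.from_rotvec([-1.39526943, -0.85866728,  0.86068847]).as_matrix().round(3))
E
```

```text
[[ 0.449 -0.001 -0.893]
 [ 0.893 -0.001  0.449]
 [-0.002 -1.    -0.   ]]
```

```bash
cat > h.py <<'E'
import numpy as np, cv2
from cell import arm, imaging
from scipy.spatial.transform import Rotation as R
def cam(n):
    p=imaging.camera_params(n); return p['camera_matrix'],np.array(p['position']),R.from_rotvec(p['orientation']).as_matrix()
def ray(n,u,v):
    K,c,M=cam(n); d=M@np.linalg.solve(K,[u,v,1.]); return c,d/np.linalg.norm(d)
def plane(n,u,v,z):
    c,d=ray(n,u,v); return c+d*(z-c[2])/d[2]
def proj(n,P):
    K,c,M=cam(n); q=K@(M.T@(np.asarray(P,float)-c)); return q[:2]/q[2]
def tri(n1,p1,n2,p2):
    c1,d1=ray(n1,*p1); c2,d2=ray(n2,*p2)
    A=np.stack([d1,-d2],1); t=np.linalg.lstsq(A,c2-c1,rcond=None)[0]
    a,b=c1+t[0]*d1,c2+t[1]*d2; return (a+b)/2,np.linalg.norm(a-b)
def crop(src,x0,y0,w,h,k,out):
    im=cv2.imread(src) if isinstance(src,str) else src
    cv2.imwrite(out,cv2.resize(im[y0:y0+h,x0:x0+w],None,fx=k,fy=k,interpolation=cv2.INTER_CUBIC))
E
python3 - <<'E'
from h import *
crop("pics/scene0.png",420,240,90,100,6,"pics/c1.png")
crop("pics/side0.png",230,170,80,50,8,"pics/c2.png")
crop("pics/scene0.png",195,160,165,90,4.8,"pics/c3.png")
crop("pics/side0.png",245,240,120,110,5,"pics/c4.png")
E
```

```text
(no output)
```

View pics/c1.png

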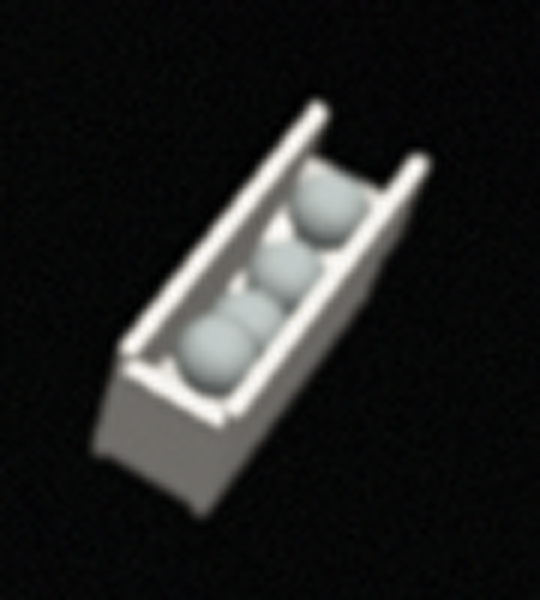

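View pics/c2.png

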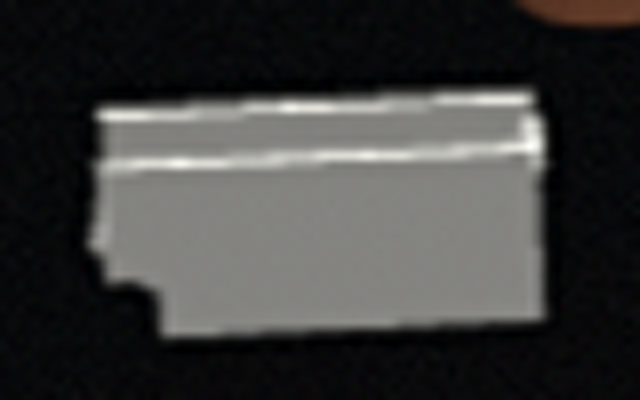

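View pics/c3.png

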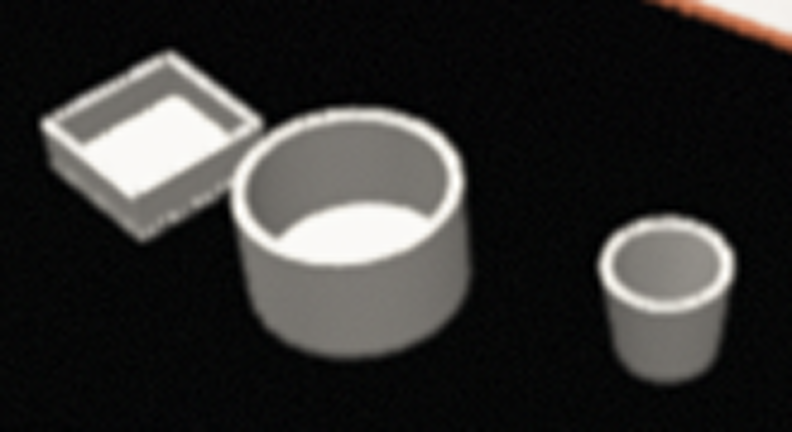

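View pics/c4.png

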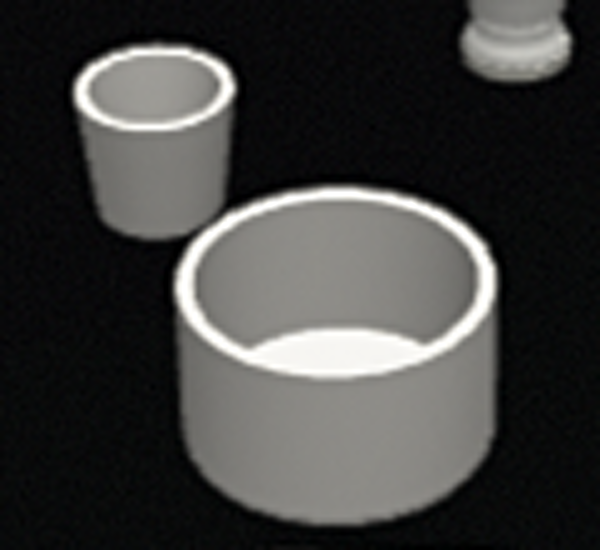

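```bash
python3 - <<'E'
from h import *
f=lambda u,v:(420+u/6,240+v/6)
P=[plane("scene",*f(*p),.052) for p in [(122,350),(228,415),(318,100),(428,157)]]
for p in P: print(p.round(4))
c=(P[0]+P[1])/2; s=(P[2]+P[3])/2; d=s-c; print("closed",c,"spout",s,"len",np.linalg.norm(d),"ang",np.degrees(np.arctan2(d[1],d[0])))
print(np.linalg.norm(P[0]-P[1]),np.linalg.norm(P[2]-P[3]))
print(proj("side",[*c[:2],.052]),proj("side",[*s[:2],.052]),proj("side",[*c[:2],0]))
# jar & pot rim ellipses
for n,x0,y0,k,el in [("scene",195,160,4.8,(349,187,116,80)),("side",245,240,5,(336,282,162,96))]:
    u,v=x0+el[0]/k,y0+el[1]/k
    print(n,"jar rim c",plane(n,u,v,.06), [plane(n,u+s*el[2]/k,v,.06).round(4) for s in(-1,1)],[plane(n,u,v+s*el[3]/k,.06).round(4) for s in(-1,1)])
for n,x0,y0,k,e in [("scene",195,160,4.8,(667,263)),("side",245,240,5,(155,87))]:
    print("pot",plane(n,x0+e[0]/k,y0+e[1]/k,.055))
print("pot tri",tri("scene",(195+667/4.8,160+263/4.8),"side",(245+155/5,240+87/5)))
print("knob",plane("scene",323,298,0),"pink",plane("scene",268,320,.01),"plate",plane("scene",197,276,0.01),"dish",[plane("scene",195+a/4.8,160+b/4.8,.03) for a,b in((45,125),(170,52),(262,125),(133,197))])
E
```

```text
[0.5438 0.2128 0.052 ]
[0.549  0.2465 0.052 ]
[0.424  0.2269 0.052 ]
[0.4286 0.2629 0.052 ]
closed [0.54640814 0.22962455 0.052     ] spout [0.42629678 0.24492486 0.052     ] len 0.1210819519567798 ang 172.74051017079384
0.034099008573316006 0.03629971106349737
[296.13901476 184.23157032] [240.74141187 186.62875555] [296.89225065 205.35595591]
scene jar rim c [ 0.50179528 -0.18916889  0.06      ] [array([ 0.5282, -0.2324,  0.06  ]), array([ 0.4755, -0.146 ,  0.06  ])] [array([ 0.4586, -0.2221,  0.06  ]), array([ 0.5419, -0.1586,  0.06  ])]
side jar rim c [ 0.49994139 -0.19966327  0.06      ] [array([ 0.4506, -0.1888,  0.06  ]), array([ 0.5491, -0.2105,  0.06  ])] [array([ 0.51  , -0.1473,  0.06  ]), array([ 0.4908, -0.2472,  0.06  ])]
pot [ 0.46576687 -0.04910496  0.055     ]
pot [ 0.46132191 -0.06584203  0.055     ]
pot tri (array([ 0.46144486, -0.05307583,  0.04809257]), np.float64(0.0029939604887026226))
knob [0.61799753 0.02073542 0.        ] pink [ 0.71556401 -0.0321877   0.01      ] plate [ 0.70843104 -0.20923329  0.01      ] dish [array([ 0.5165928 , -0.36147056,  0.03      ]), array([ 0.44363687, -0.34688986,  0.03      ]), array([ 0.4631929 , -0.27380402,  0.03      ]), array([ 0.5333815 , -0.29224357,  0.03      ])]
```

Request:
{"fn": "send_rows", "kwargs": {
  "steps": [
    [1, -9.5, 5, -17, -0.17],
    [1, -18.9, 10.6, -34.2, -0.34],
    [1, -18.9, 10.6, -34.2, -0.34],
    [1, -18.9, 10.6, -34.2, -0.34],
    [1, -18.9, 10.6, -34.2, -0.34],
    [1, -18.9, 10.6, -34.2, -0.34],
    [1, -18.9, 10.6, -34.2, -0.34],
    [1, -18.9, 10.6, -34.2, -0.34],
    [1, -18.9, 10.6, -34.2, -0.34]
  ],
  "squeeze": 40
}}

```text
clock: 1.27
position: [0.5009, 0.2369, 0.1208]
ee_rot: [-1.265, -1.117, 1.116]
force: [-0.0, -0.3, -0.3]
width: 1.001
```

```bash
python3 - <<'E'
from h import *
s=arm.observe(); M=R.from_rotvec(s['ee_rot']).as_matrix(); print(s['clock'],s['position'],M.round(3).tolist(),s['force'],s['joints'].round(2))
im=imaging.get_image("wrist"); cv2.imwrite("pics/w1.png",im)
im2=imaging.get_image("side"); cv2.imwrite("pics/s1.png",im2)
# jar rim ellipse fits
for n in ("scene","side"):
    g=cv2.cvtColor(cv2.imread(f"pics/{n}0.png"),cv2.COLOR_BGR2GRAY)
    x0,y0,w,h=(240,178,56,58) if n=="scene" else (276,270,72,74)
    m=(g>225).astype(np.uint8); 
    sub=m[y0:y0+h,x0:x0+w]; k,l,st,ce=cv2.connectedComponentsWithStats(sub)
    for i in range(1,k): print(n,st[i],ce[i])
    i=1+np.argmax(st[1:,2]); cs,_=cv2.findContours((l==i).astype(np.uint8),cv2.RETR_EXTERNAL,cv2.CHAIN_APPROX_NONE)
    c=max(cs,key=len).reshape(-1,2)+[x0,y0]
    P=np.array([plane(n,*p,.06)[:2] for p in c])
    A=np.c_[2*P,np.ones(len(P))]; q=np.linalg.lstsq(A,(P**2).sum(1),rcond=None)[0]
    print(n,"rim centre",q[:2],"rad",np.sqrt(q[2]+q[:2]@q[:2]))
E
```

```text
1.275 [0.50086675 0.23691304 0.12076961] [[0.125, -0.0, -0.992], [0.992, 0.001, 0.125], [0.001, -1.0, 0.0]] [-0.03924009 -0.28440204 -0.28098311] [-0.56  0.43  0.03  1.87 -0.02  0.83  0.92]
scene [1 2 1 1 1] [1. 2.]
scene [23  6  2  1  2] [23.5  6. ]
scene [0 9 2 4 6] [ 0.33333333 10.5       ]
scene [14  9  1  1  1] [14.  9.]
scene [16  8  1  1  1] [16.  8.]
scene [  4   8  47  29 358] [27.36592179 28.02793296]
scene rim centre [ 0.49965202 -0.19380463] rad 0.044672372664355246
side [  5   8  62  37 459] [36.13071895 31.9869281 ]
side rim centre [ 0.49973284 -0.19690788] rad 0.04792375327317278
```

View pics/w1.png

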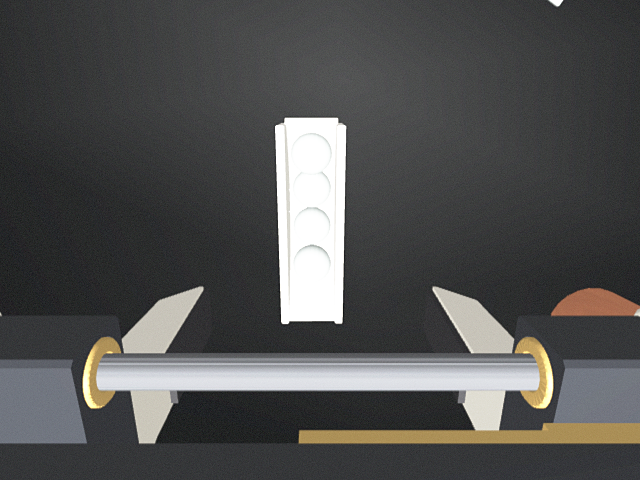

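View pics/s1.png

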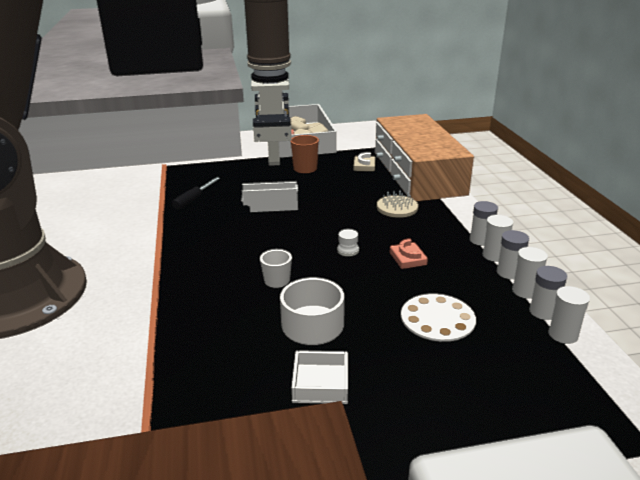

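```bash
cat >> h.py <<'E'
def wplane(u,v,z,s=None):
    p=imaging.camera_params("wrist"); s=s or arm.observe(); T=np.array(p['mount'])
    M=R.from_rotvec(s['ee_rot']).as_matrix()
    d=M@T[:3,:3]@np.linalg.solve(p['camera_matrix'],[u,v,1.]); c=s['position']+M@T[:3,3]
    return c+d*(z-c[2])/d[2]
E
python3 - <<'E'
from h import *
s=arm.observe(); M=R.from_rotvec(s['ee_rot']).as_matrix()
for uv in [(276,125),(346,125),(281,322),(343,322)]:
    P=wplane(*uv,.052); print(uv,P.round(4),"tool cm",(M.T@(P-s['position'])*100).round(2))
E
```

```text
(276, 125) [0.4271 0.224  0.052 ] tool cm [-2.26  6.9   7.13]
(346, 125) [0.4318 0.2612 0.052 ] tool cm [1.49 6.9  7.12]
(281, 322) [0.545  0.2085 0.052 ] tool cm [-2.34  6.9  -4.76]
(343, 322) [0.5499 0.247  0.052 ] tool cm [ 1.53  6.9  -4.77]
```

Request:
{"fn": "send_rows", "kwargs": {
  "steps": [
    [1, -0.4, 3, -0.2, 0],
    [1, -0.4, 6, -0.2, 0],
    [1, -0.4, 9, -0.2, 0],
    [1, -0.4, 10.5, -0.2, 0],
    [1, -0.4, 10.9, -0.2, 0],
    [0.6, -0.4, 10.9, -0.2, 0],
    [0.45, -0.4, 10.9, -0.2, 0],
    [0.3, -0.4, 10.9, -0.2, 0],
    [0.3, -0.4, 10.9, -0.2, 0],
    [0.3, -0.4, 10.9, -0.2, 0],
    [0.3, -0.4, 10.9, -0.2, 0],
    [0.3, -0.4, 10.9, -0.2, 0]
  ],
  "squeeze": 55
}}

```text
clock: 2.88
position: [0.503, 0.2319, 0.0118]
ee_rot: [-1.266, -1.116, 1.116]
force: [-0.4, 0.8, 0.6]
width: 0.398
```

```bash
python3 - <<'E'
from h import *
s=arm.observe(); print(s['clock'],s['position'],s['force'],s['ft_torque'],s['width'])
E
```

```text
2.875 [0.50295674 0.2318897  0.01177772] [-0.38791029  0.76844469  0.55651358] [ 0.10425392 -0.016658    0.04075625] 0.3978796633226508
```

Request:
{"fn": "send_rows", "kwargs": {
  "steps": [
    [0.3, 0, -0.2, 0, 0],
    [0.3, 0, -0.5, 0, 0],
    [0.3, 0, -0.8, 0, 0],
    [0.3, 0, -1.2, 0, 0],
    [0.3, 0, -1.5, 0, 0],
    [0.3, 0, -1.5, 0, 0],
    [0.3, 0, -1.5, 0, 0]
  ]
}}

```text
clock: 3.75
position: [0.5028, 0.2317, 0.0267]
ee_rot: [-1.266, -1.116, 1.116]
force: [-0.6, -1.0, -4.3]
width: 0.402
```

```bash
python3 - <<'E'
from h import *
s=arm.observe(); print(s['clock'],s['position'],s['force'],s['ft_torque'],s['width'])
im=imaging.get_image("side"); crop(im,220,150,100,75,8,"pics/s2.png")
E
```

```text
3.75 [0.50281184 0.23170501 0.02669485] [-0.59483499 -0.96285838 -4.33157078] [ 0.04989003 -0.07826881  0.05006994] 0.40165094510702537
```

View pics/s2.png

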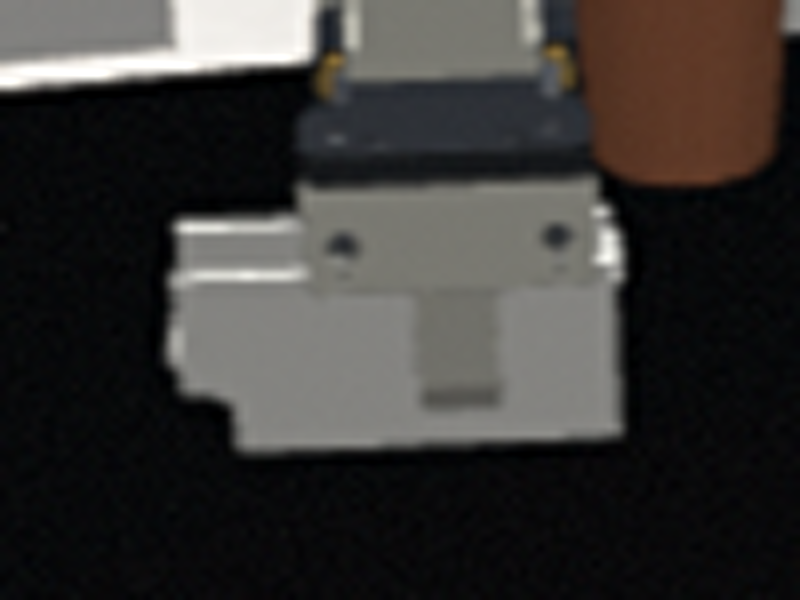

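Request:
{"fn": "send_rows", "kwargs": {
  "steps": [
    [0.3, 0, -0.6, 0, 0],
    [0.3, 0, -1.6, 0, 0],
    [0.3, 0, -2.8, -0.1, 0],
    [0.3, -0.4, -4.0, -0.3, 0],
    [0.3, -1.2, -5.2, -0.6, 0],
    [0.3, -2.4, -6.2, -1.0, 0],
    [0.3, -4.0, -7.0, -1.5, 0],
    [0.3, -6, -7.3, -2.1, 0],
    [0.3, -8.2, -7.3, -2.8, 0],
    [0.3, -10.6, -7.3, -3.5, 0],
    [0.3, -13, -7.3, -4.3, 0],
    [0.3, -15.4, -7.3, -5.1, 0],
    [0.3, -17.8, -7.3, -5.9, 0],
    [0.3, -20.2, -7.3, -6.7, 0],
    [0.3, -22.6, -7.3, -7.5, 0],
    [0.3, -25, -7.3, -8.3, 0],
    [0.3, -27.4, -7.3, -9.1, 0],
    [0.3, -29.8, -7.3, -9.9, 0],
    [0.3, -32, -7.3, -10.7, 0],
    [0.3, -34, -7.3, -11.4, 0]
  ]
}}

```text
clock: 6.3
position: [0.5729, -0.122, 0.0998]
ee_rot: [-1.267, -1.115, 1.115]
force: [-0.6, -0.5, -4.8]
width: 0.401
```

Request:
{"fn": "send_rows", "kwargs": {
  "steps": [
    [0.3, -1.8, 0, -0.6, 0],
    [0.3, -3.4, 0, -1.1, 0],
    [0.3, -4.8, 0, -1.6, 0],
    [0.3, -6.0, 0, -2.0, 0],
    [0.3, -7, 0, -2.3, 0],
    [0.3, -7.7, 0, -2.6, 0],
    [0.3, -8.2, 0, -2.7, 0],
    [0.3, -8.4, 0, -2.8, 0],
    [0.3, -8.4, 0, -2.8, 0],
    [0.3, -8.4, 0, -2.8, 0]
  ]
}}

```text
clock: 7.55
position: [0.5905, -0.2063, 0.0997]
ee_rot: [-1.266, -1.116, 1.116]
force: [-0.7, -0.3, -4.7]
width: 0.4
```

```bash
python3 - <<'E'
from h import *
s=arm.observe(); print(s['clock'],s['position'],s['force'],s['ft_torque'],s['width'],s['joints'].round(2))
im=imaging.get_image("side"); crop(im,240,180,160,120,5,"pics/s3.png")
im=imaging.get_image("scene"); crop(im,160,140,200,150,4,"pics/sc3.png")
E
```

```text
7.55 [ 0.59051075 -0.20630381  0.09969572] [-0.74401061 -0.31018838 -4.74882074] [ 0.00713128 -0.05129474 -0.01159833] 0.4003271285648324 [ 0.2   0.56  0.07  1.71 -0.05  0.87  1.74]
```

View pics/s3.png

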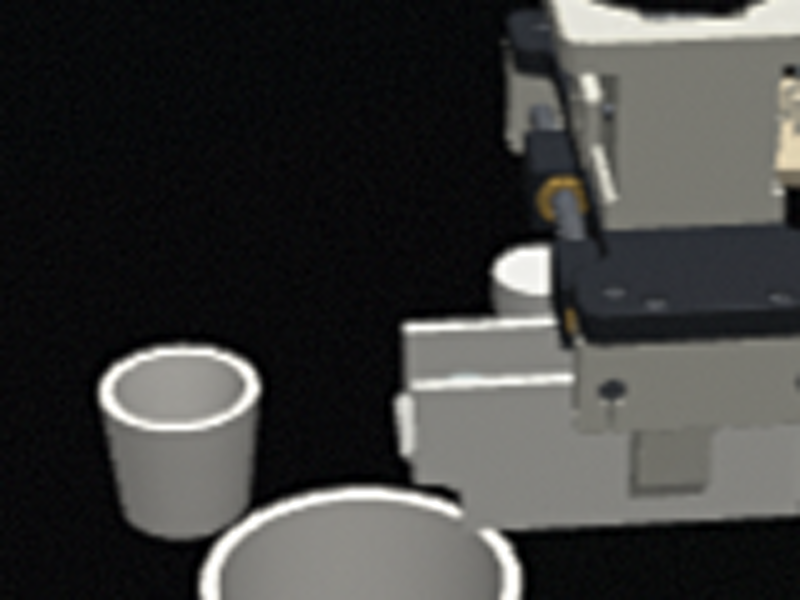

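View pics/sc3.png

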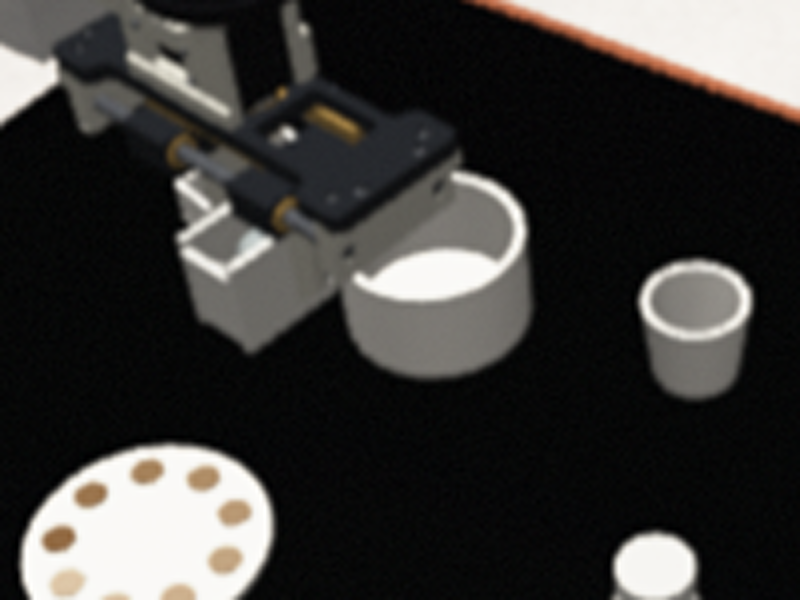

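```bash
python3 - <<'E'
from h import *
print(proj("side",[.5176,-.1971,.1187]), proj("side",[0.4997,-0.195,.06]), proj("scene",[0.4997,-0.195,.06]))
E
```

```text
[322.59308772 262.36697367] [311.48499324 294.70362108] [266.09757539 197.41603568]
```

Request:
{"fn": "send_rows", "kwargs": {
  "steps": [
    [0.3, 0, 0.6, 0, 0],
    [0.3, 0, 1.3, 0, 0],
    [0.3, 0, 2.0, 0, 0],
    [0.3, 0, 2.4, 0, 0],
    [0.3, 0, 2.6, 0, 0],
    [0.3, 0, 2.7, 0, 0],
    [0.3, 0, 2.8, 0, 0],
    [0.3, 0, 2.8, 0, 0]
  ]
}}

```text
clock: 8.65
position: [0.5906, -0.2068, 0.0719]
ee_rot: [-1.266, -1.116, 1.116]
force: [-0.4, -0.5, -4.1]
width: 0.401
```

```bash
python3 - <<'E'
from h import *
s=arm.observe(); print(s['clock'],s['position'],s['force'],s['ft_torque'],s['width'])
im=imaging.get_image("side"); crop(im,250,180,160,120,5,"pics/s4.png")
E
```

```text
8.65 [ 0.5906269  -0.20679123  0.07188448] [-0.40764733 -0.48064967 -4.13696449] [ 0.04005588 -0.0945658  -0.00718471] 0.4014678151777742
```

View pics/s4.png

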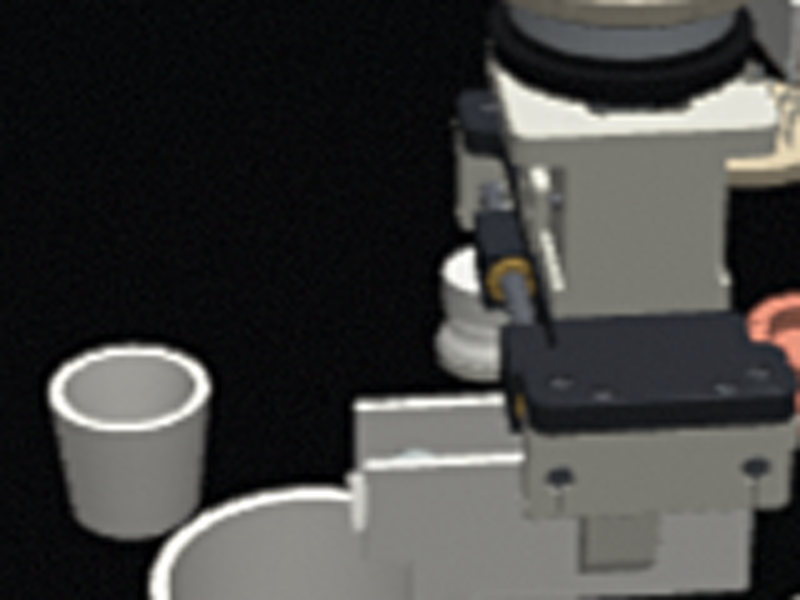

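Request:
{"fn": "send_rows", "kwargs": {
  "steps": [
    [0.3, 0, 0.05, 0, 0],
    [0.3, 0, 0.1, 0, 0],
    [0.3, 0, 0.1, 0, 0]
  ]
}}

```text
clock: 9.07
position: [0.5908, -0.2068, 0.0716]
ee_rot: [-1.267, -1.117, 1.116]
force: [-2.4, 1.1, 6.2]
width: 0.401
```

Request:
{"fn": "send_rows", "kwargs": {
  "steps": [
    [0.3, 0, 0, 0, 0],
    [0.3, 0, 0, 0, 0],
    [0.3, 0, 0, 0, 0]
  ],
  "squeeze": 10
}}

```text
clock: 9.45
position: [0.5912, -0.2069, 0.071]
ee_rot: [-1.267, -1.117, 1.116]
force: [1.9, 0.8, 3.3]
width: 0.405
```

Request:
{"fn": "send_rows", "kwargs": {
  "steps": [
    [0.3, 0, -0.1, 0.05, 0],
    [0.3, 0, -0.2, 0.12, 0],
    [0.3, 0, -0.3, 0.2, 0],
    [0.3, 0, -0.4, 0.28, 0],
    [0.3, 0, -0.5, 0.36, 0],
    [0.3, 0, -0.6, 0.45, 0],
    [0.3, 0, -0.6, 0.45, 0]
  ]
}}

```text
clock: 10.32
position: [0.586, -0.2062, 0.0768]
ee_rot: [-1.266, -1.116, 1.116]
force: [-0.0, -0.7, -5.5]
width: 0.402
```

```bash
python3 - <<'E'
from h import *
s=arm.observe(); print(s['clock'],s['position'],s['force'],s['ft_torque'],s['width'])
im=imaging.get_image("side"); crop(im,250,180,160,120,5,"pics/s5.png")
E
```

```text
10.325 [ 0.58602658 -0.20622862  0.07684834] [-0.01734068 -0.67272791 -5.51149903] [ 0.00914112 -0.04658977 -0.01381632] 0.40160654282245156
```

View pics/s5.png

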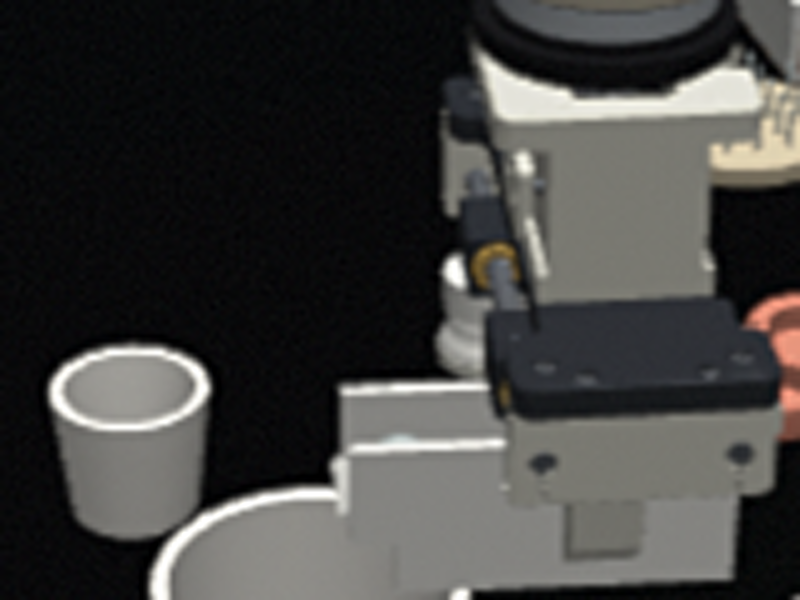

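Request:
{"fn": "send_rows", "kwargs": {
  "steps": [
    [0.3, 0, 0, 0, 0],
    [0.3, 0, 0, 0, 0],
    [0.3, 0, 0, 0, 0]
  ],
  "squeeze": 6
}}

```text
clock: 10.75
position: [0.586, -0.2062, 0.0767]
ee_rot: [-1.266, -1.116, 1.116]
force: [0.3, 0.3, -4.8]
width: 0.407
```

```bash
python3 - <<'E'
from h import *
s=arm.observe(); print(s['clock'],s['position'],s['force'],s['ft_torque'],s['width'])
im=imaging.get_image("side"); crop(im,250,180,160,120,5,"pics/s6.png")
E
```

```text
10.75 [ 0.58602266 -0.20618555  0.07667188] [ 0.33056566  0.28667057 -4.8003342 ] [ 0.06192954 -0.10780371  0.00890072] 0.4066383191606413
```

View pics/s6.png

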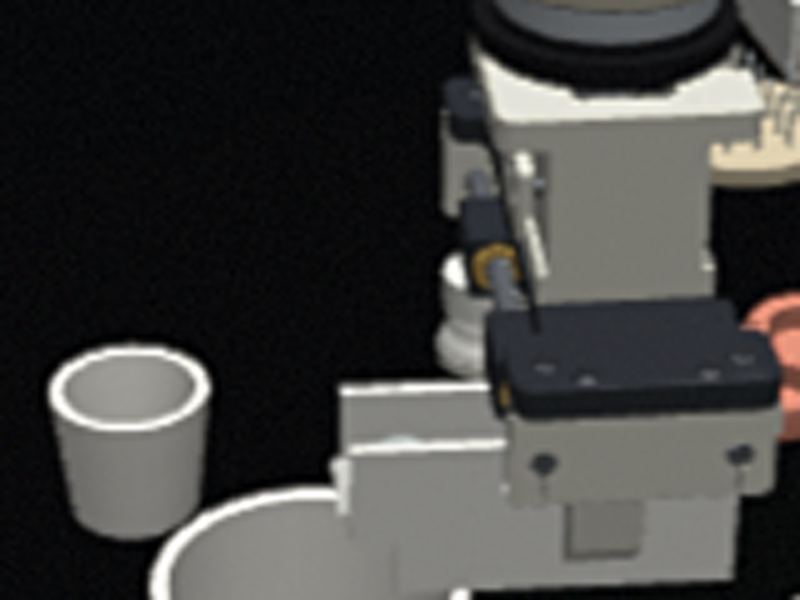

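Request:
{"fn": "send_rows", "kwargs": {
  "steps": [
    [0.3, 0, 0, 0, 0],
    [0.3, 0, 0, 0, 0]
  ],
  "squeeze": 4
}}

```text
clock: 11.05
position: [0.5861, -0.2062, 0.0768]
ee_rot: [-1.266, -1.116, 1.116]
force: [0.4, 0.2, -3.3]
width: 0.404
```

```bash
python3 - <<'E'
from h import *
s=arm.observe(); print(s['clock'],s['position'],s['force'],s['ft_torque'],s['width'])
im=imaging.get_image("side"); crop(im,250,180,160,120,5,"pics/s7.png")
E
```

```text
11.05 [ 0.58608697 -0.20619598  0.07680954] [ 0.41976025  0.19765851 -3.34869424] [ 0.12112057  0.09838299 -0.05208609] 0.4037007570709932
```

View pics/s7.png

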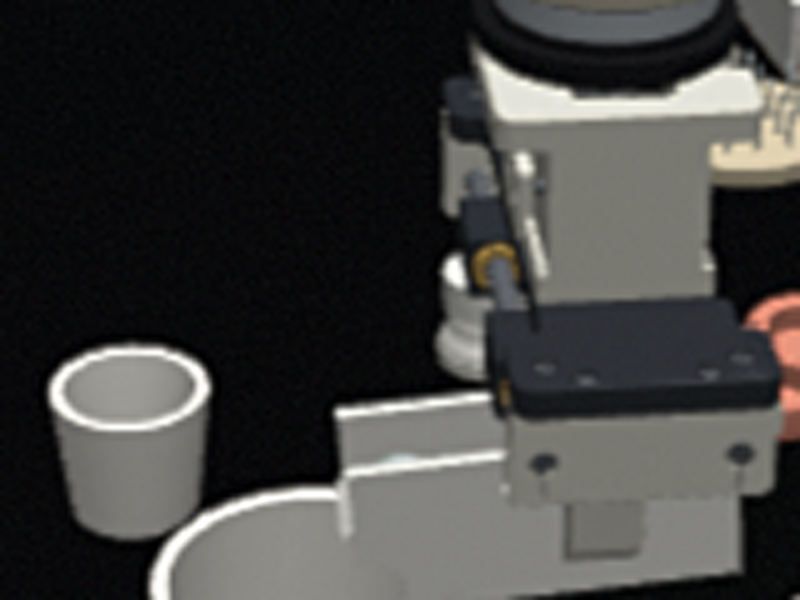

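Request:
{"fn": "send_rows", "kwargs": {
  "steps": [
    [0.3, 0, -0.1, 0.05, 0],
    [0.3, 0, -0.2, 0.1, 0],
    [0.3, 0, -0.3, 0.16, 0],
    [0.3, 0, -0.4, 0.22, 0],
    [0.3, 0, -0.5, 0.28, 0],
    [0.3, 0, -0.6, 0.35, 0],
    [0.3, 0, -0.6, 0.35, 0],
    [0.3, 0, -0.6, 0.35, 0]
  ]
}}

```text
clock: 12.1
position: [0.5825, -0.2058, 0.0828]
ee_rot: [-1.266, -1.116, 1.116]
force: [-1.2, -0.3, -3.2]
width: 0.402
```

```bash
python3 - <<'E'
from h import *
s=arm.observe(); print(s['clock'],s['position'],s['force'],s['ft_torque'],s['width'])
im=imaging.get_image("side"); crop(im,250,200,160,120,5,"pics/s8.png")
E
```

```text
12.1 [ 0.58249029 -0.20578918  0.08276417] [-1.20746539 -0.26802834 -3.17051382] [ 0.03812012  0.18192921 -0.02125509] 0.4021654157402865
```

View pics/s8.png

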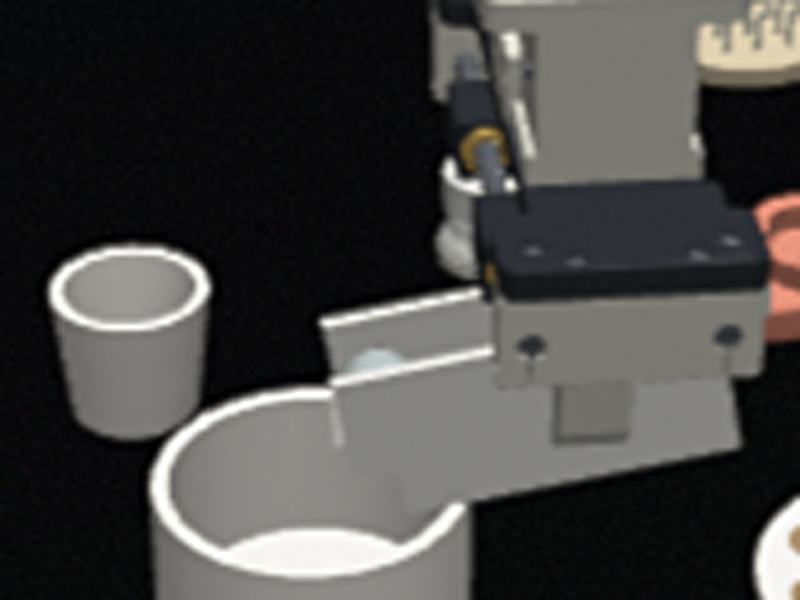

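Request:
{"fn": "send_rows", "kwargs": {
  "steps": [
    [0.3, 0, -0.06, 0.06, 0],
    [0.3, 0, -0.12, 0.12, 0],
    [0.3, 0, -0.18, 0.18, 0],
    [0.3, 0, -0.25, 0.25, 0],
    [0.3, 0, -0.25, 0.25, 0],
    [0.3, 0, -0.25, 0.25, 0]
  ]
}}

```text
clock: 12.9
position: [0.5802, -0.2055, 0.0853]
ee_rot: [-1.266, -1.116, 1.116]
force: [-0.6, -0.4, -2.0]
width: 0.4
```

```bash
cat > look.py <<'E'
from h import *
import sys
s=arm.observe(); print(round(s['clock'],2),s['position'].round(4),s['force'].round(2),s['ft_torque'].round(3),s['width'].round(3))
im=imaging.get_image("side"); crop(im,250,200,160,120,5,f"pics/{sys.argv[1]}.png")
E
python3 look.py s9
```

```text
Traceback (most recent call last):
  File "look.py", line 3, in <module>
    s=arm.observe(); print(round(s['clock'],2),s['position'].round(4),s['force'].round(2),s['ft_torque'].round(3),s['width'].round(3))
                                                                                                                  ^^^^^^^^^^^^^^^^
AttributeError: 'float' object has no attribute 'round'
```

```bash
sed -i "s/s\['width'\].round(3)/round(s['width'],3)/" look.py; python3 look.py s9
```

```text
12.9 [ 0.5802 -0.2055  0.0853] [-0.57 -0.41 -2.04] [ 0.019 -0.094  0.001] 0.4
```

View pics/s9.png

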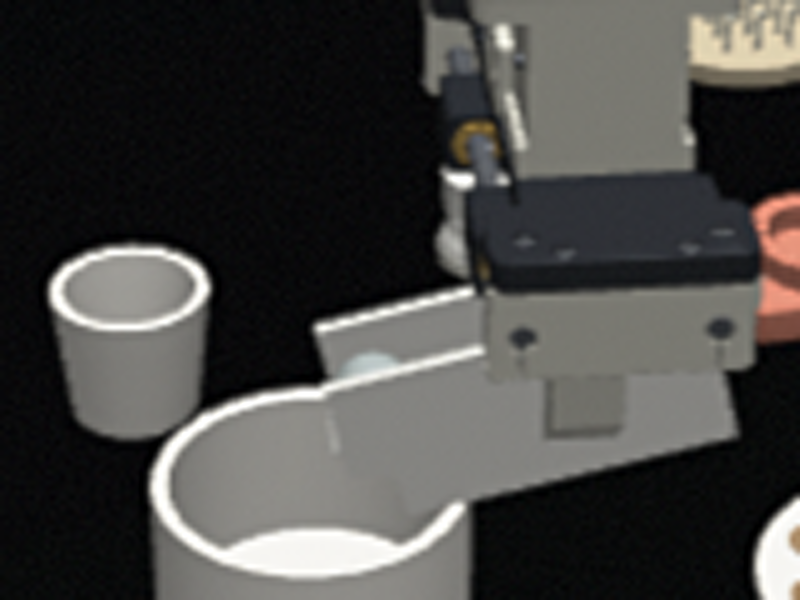

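Request:
{"fn": "send_rows", "kwargs": {
  "steps": [
    [0.3, 0, -0.06, 0.05, 0],
    [0.3, 0, -0.12, 0.1, 0],
    [0.3, 0, -0.18, 0.15, 0],
    [0.3, 0, -0.24, 0.2, 0],
    [0.3, 0, -0.3, 0.25, 0],
    [0.3, 0, -0.3, 0.25, 0],
    [0.3, 0, -0.3, 0.25, 0]
  ]
}}

```text
clock: 13.82
position: [0.5775, -0.2051, 0.0882]
ee_rot: [-1.266, -1.116, 1.116]
force: [-1.1, -0.5, -4.2]
width: 0.404
```

```bash
python3 look.py s10
```

```text
13.82 [ 0.5775 -0.2051  0.0882] [-1.11 -0.51 -4.16] [0.023 0.108 0.057] 0.404
```

View pics/s10.png

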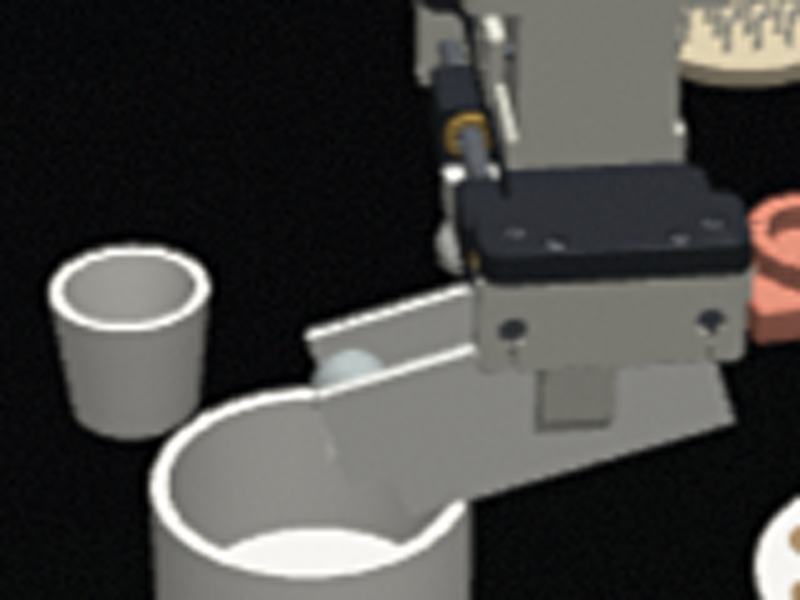

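Request:
{"fn": "send_rows", "kwargs": {
  "steps": [
    [0.3, 0, -0.05, 0.03, 0],
    [0.3, 0, -0.1, 0.07, 0],
    [0.3, 0, -0.15, 0.11, 0],
    [0.3, 0, -0.2, 0.15, 0],
    [0.3, 0, -0.2, 0.15, 0],
    [0.3, 0, -0.2, 0.15, 0],
    [0.3, 0, -0.2, 0.15, 0]
  ]
}}

```text
clock: 14.75
position: [0.5762, -0.205, 0.0903]
ee_rot: [-1.266, -1.116, 1.116]
force: [-0.3, 0.3, -2.3]
width: 0.402
```

```bash
python3 look.py s11
```

```text
14.75 [ 0.5762 -0.205   0.0903] [-0.34  0.31 -2.35] [0.041 0.078 0.014] 0.402
```

View pics/s11.png

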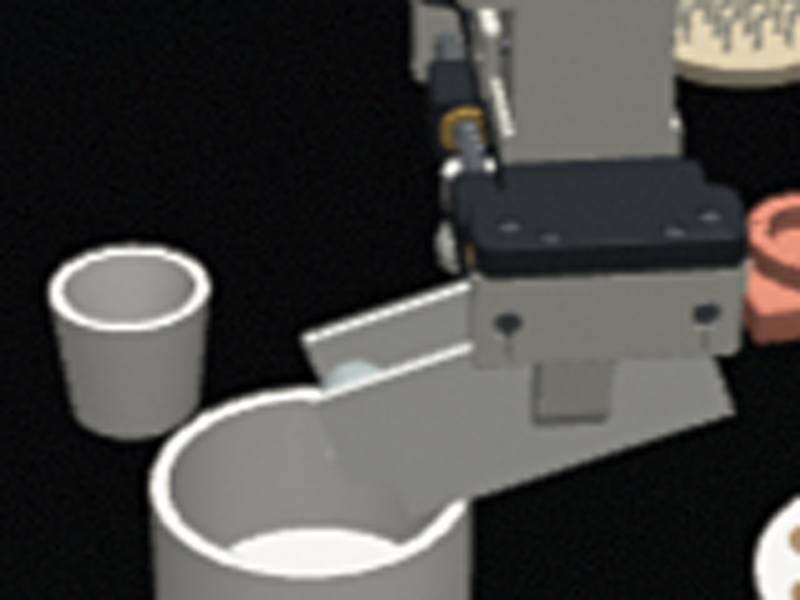

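```bash
python3 - <<'E'
from h import *
im=imaging.get_image("scene"); crop(im,200,150,120,90,6,"pics/sc11.png")
E
```

```text
(no output)
```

View pics/sc11.png

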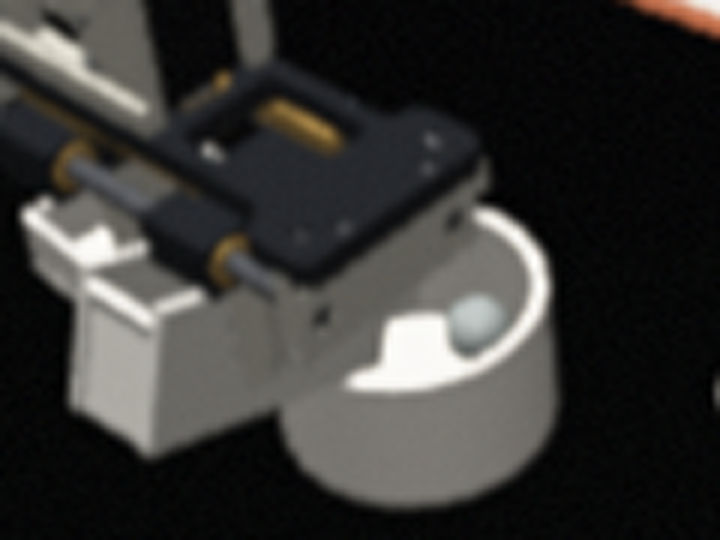

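Request:
{"fn": "send_rows", "kwargs": {
  "steps": [
    [0.3, 0, 0, 0, 0],
    [0.3, 0, -0.06, 0.06, 0],
    [0.3, 0, -0.12, 0.12, 0],
    [0.3, 0, -0.18, 0.18, 0],
    [0.3, 0, -0.24, 0.24, 0],
    [0.3, 0, -0.3, 0.3, 0],
    [0.3, 0, -0.3, 0.3, 0],
    [0.3, 0, -0.3, 0.3, 0]
  ],
  "squeeze": 5
}}

```text
clock: 15.85
position: [0.5732, -0.2046, 0.0932]
ee_rot: [-1.266, -1.116, 1.116]
force: [-0.3, 0.8, -3.1]
width: 0.405
```

```bash
cat > look.py <<'E'
from h import *
import sys
s=arm.observe(); print(round(s['clock'],2),s['position'].round(4),s['force'].round(2),s['ft_torque'].round(3),round(s['width'],3))
im=imaging.get_image("side")[200:320,250:410]; im2=imaging.get_image("scene")[150:240,190:310]
a=cv2.resize(im,(480,360),interpolation=cv2.INTER_CUBIC); b=cv2.resize(im2,(480,360),interpolation=cv2.INTER_CUBIC)
a=cv2.resize(im,(400,300),interpolation=cv2.INTER_CUBIC); b=cv2.resize(im2,(400,300),interpolation=cv2.INTER_CUBIC)
cv2.imwrite(f"pics/{sys.argv[1]}.png",cv2.hconcat([a,b]))
E
python3 look.py s12
```

```text
15.85 [ 0.5732 -0.2046  0.0932] [-0.27  0.84 -3.09] [ 0.022 -0.094 -0.021] 0.405
```

View pics/s12.png

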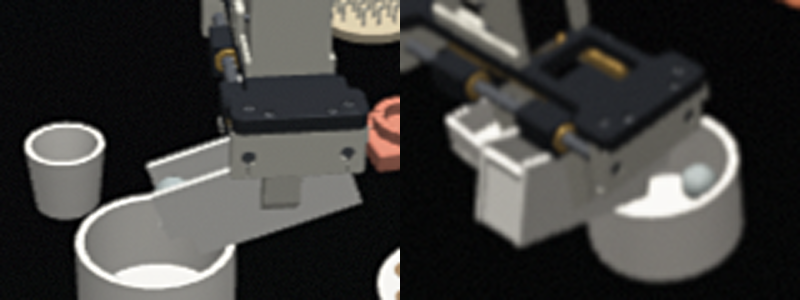

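Request:
{"fn": "send_rows", "kwargs": {
  "steps": [
    [0.3, 0, -0.05, 0.03, 0],
    [0.3, 0, -0.1, 0.06, 0],
    [0.3, 0, -0.15, 0.09, 0],
    [0.3, 0, -0.2, 0.12, 0],
    [0.3, 0, -0.25, 0.15, 0],
    [0.3, 0, -0.25, 0.15, 0],
    [0.3, 0, -0.25, 0.15, 0]
  ]
}}

```text
clock: 16.82
position: [0.5717, -0.2044, 0.0957]
ee_rot: [-1.266, -1.116, 1.116]
force: [-0.3, -0.2, -4.8]
width: 0.401
```

```bash
cat > look.py <<'E'
from h import *
import sys
s=arm.observe(); print(round(s['clock'],2),s['position'].round(4),s['force'].round(2),s['ft_torque'].round(3),round(s['width'],3))
im=imaging.get_image("side"); crop(im,250,200,160,120,5,f"pics/{sys.argv[1]}.png")
im=imaging.get_image("scene"); crop(im,250,160,60,75,6,f"pics/{sys.argv[1]}b.png")
E
python3 look.py s13
```

```text
16.82 [ 0.5717 -0.2044  0.0957] [-0.33 -0.16 -4.76] [ 0.032 -0.067  0.014] 0.401
```

View pics/s13.png

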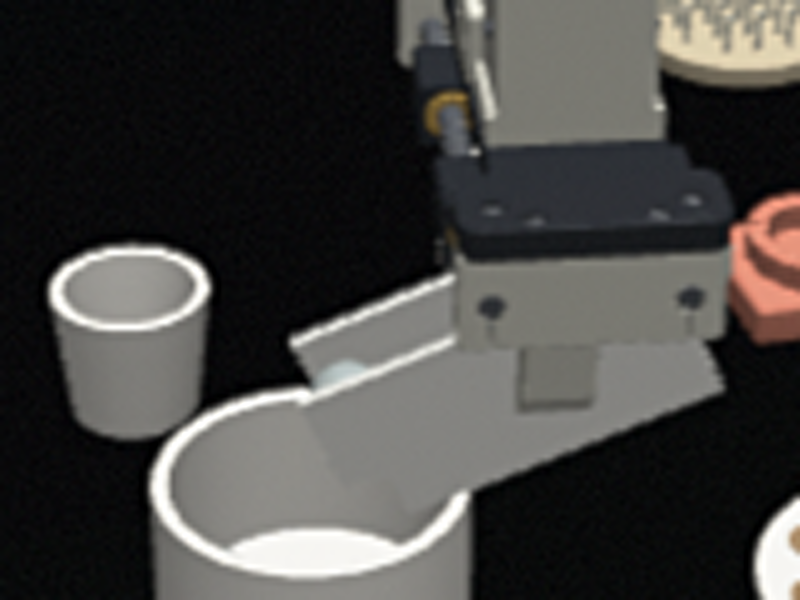

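View pics/s13b.png

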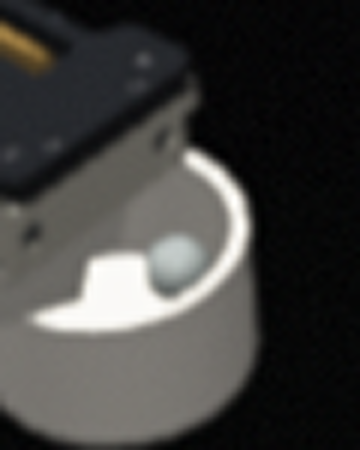

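Request:
{"fn": "send_rows", "kwargs": {
  "steps": [
    [0.3, 0, -0.06, 0, 0],
    [0.3, 0, -0.12, 0, 0],
    [0.3, 0, -0.18, 0, 0],
    [0.3, 0, -0.24, 0, 0],
    [0.3, 0, -0.3, 0, 0],
    [0.3, 0, -0.3, 0, 0],
    [0.3, 0, -0.3, 0, 0]
  ]
}}

```text
clock: 17.8
position: [0.5717, -0.2044, 0.0987]
ee_rot: [-1.266, -1.116, 1.116]
force: [-0.5, 0.1, -3.5]
width: 0.404
```

```bash
python3 look.py s14
```

```text
17.8 [ 0.5717 -0.2044  0.0987] [-0.47  0.13 -3.49] [-0.001 -0.081  0.018] 0.404
```

View pics/s14.png

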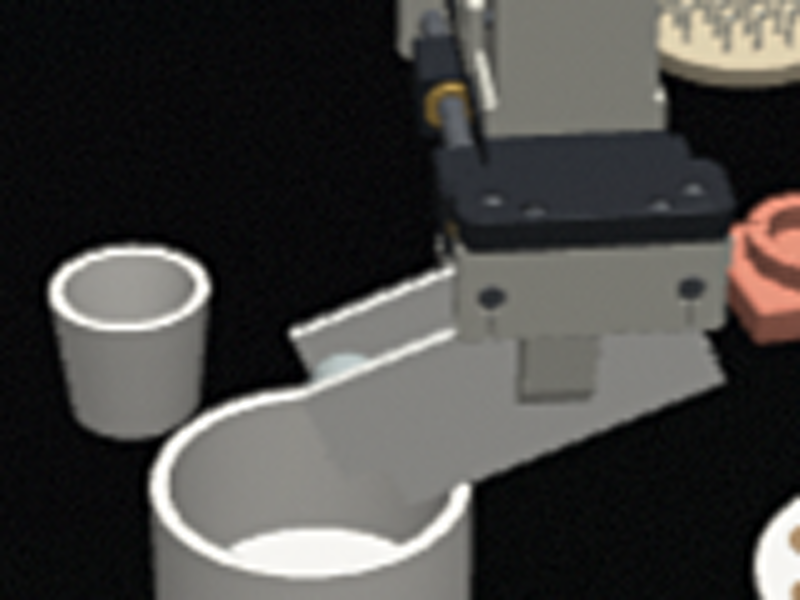

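View pics/s14b.png

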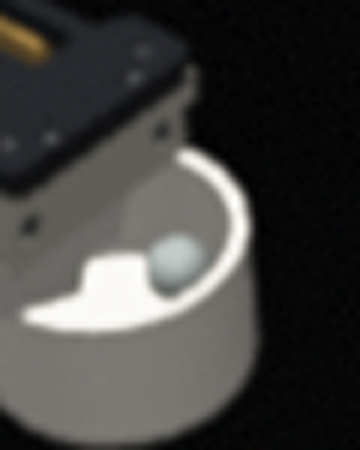

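Request:
{"fn": "send_rows", "kwargs": {
  "steps": [
    [0.3, 0, 0.08, 0, 0],
    [0.3, 0, 0.15, 0, 0],
    [0.3, 0, 0.15, 0, 0]
  ]
}}

```text
clock: 18.27
position: [0.5716, -0.2043, 0.0971]
ee_rot: [-1.266, -1.116, 1.116]
force: [-0.0, 0.5, -3.6]
width: 0.401
```

Request:
{"fn": "send_rows", "kwargs": {
  "steps": [
    [0.3, 0, 0, 0, 0],
    [0.3, 0, 0, 0, 0],
    [0.3, 0, 0, 0, 0]
  ],
  "squeeze": 4
}}

```text
clock: 18.65
position: [0.5716, -0.2044, 0.0972]
ee_rot: [-1.266, -1.116, 1.116]
force: [-0.6, -0.3, -2.5]
width: 0.403
```

```bash
python3 look.py s15
```

```text
18.65 [ 0.5716 -0.2044  0.0972] [-0.58 -0.31 -2.47] [0.101 0.1   0.002] 0.403
```

View pics/s15.png

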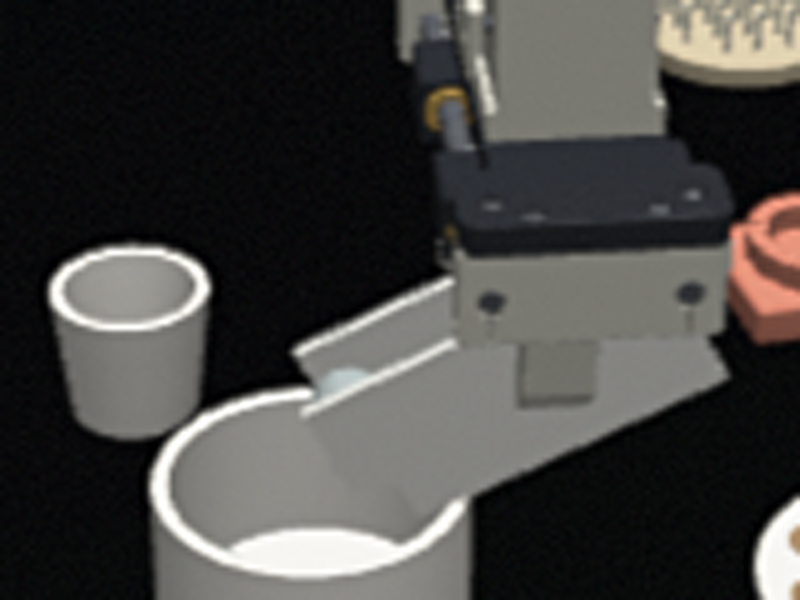

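View pics/s15b.png

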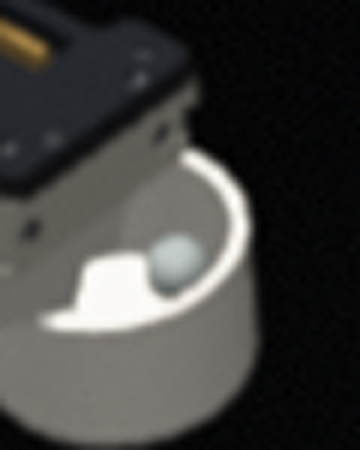

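Request:
{"fn": "send_rows", "kwargs": {
  "steps": [
    [0.3, 0, -0.04, 0, 0],
    [0.3, 0, -0.08, 0, 0],
    [0.3, 0, -0.12, 0, 0],
    [0.3, 0, -0.15, 0, 0],
    [0.3, 0, -0.15, 0, 0],
    [0.3, 0, -0.15, 0, 0]
  ]
}}

```text
clock: 19.5
position: [0.5718, -0.2044, 0.0988]
ee_rot: [-1.266, -1.116, 1.116]
force: [0.5, -0.0, -2.2]
width: 0.406
```

```bash
python3 look.py s16
```

```text
19.5 [ 0.5718 -0.2044  0.0988] [ 0.48 -0.03 -2.18] [ 0.021 -0.032 -0.014] 0.406
```

View pics/s16.png

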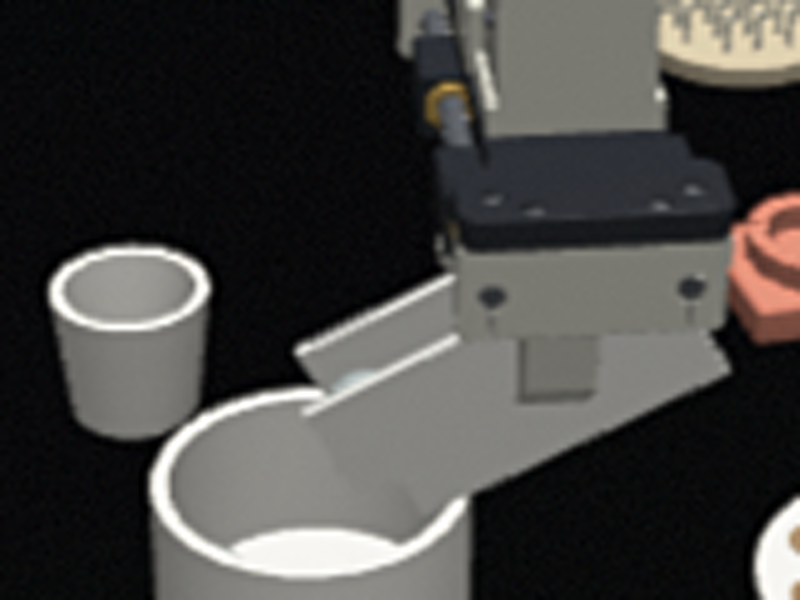

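View pics/s16b.png

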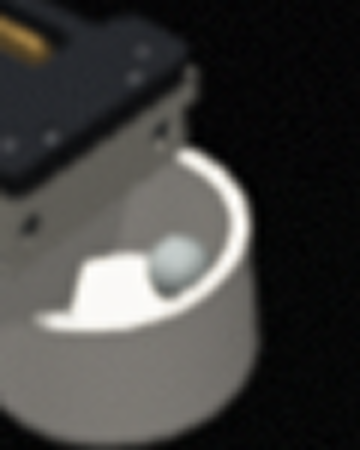

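Request:
{"fn": "send_rows", "kwargs": {
  "steps": [
    [0.3, 0, 0, 0, 0],
    [0.3, 0, 0, 0, 0],
    [0.3, 0, -0.2, 0, 0],
    [0.3, 0, -0.5, 0, 0],
    [0.3, 0, -0.8, 0, 0],
    [0.3, 0, -1.0, 0, 0],
    [0.3, 0, -1.0, 0, 0],
    [0.3, 0, -1.0, 0, 0]
  ],
  "squeeze": 55
}}

```text
clock: 20.6
position: [0.5716, -0.2043, 0.1086]
ee_rot: [-1.266, -1.116, 1.116]
force: [-0.1, -0.3, -3.8]
width: 0.4
```

```bash
python3 - <<'E'
from h import *
F=[]
for i in range(6):
    F.append(arm.observe()['force']); imaging.get_image("side") if i%2 else imaging.get_image("wrist")
print(np.round(F,2),np.mean(F,0))
cv2.imwrite("pics/w17.png",imaging.get_image("wrist"))
E
python3 look.py s17
```

```text
[[-0.14 -0.35 -3.81]
 [ 0.25  0.33 -4.45]
 [-0.06  0.26 -3.22]
 [ 0.94 -0.07 -2.84]
 [-0.31 -0.72 -2.93]
 [ 0.36 -1.16 -2.99]] [ 0.17304974 -0.28529687 -3.37148491]
20.95 [ 0.5716 -0.2044  0.1087] [ 0.26 -0.36 -2.53] [ 0.091 -0.055 -0.062] 0.404
```

View pics/s17.png

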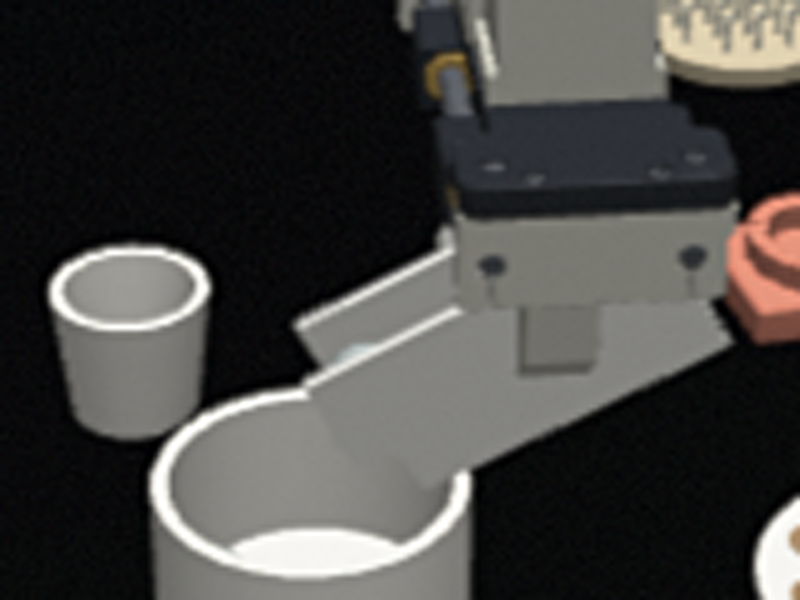

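View pics/w17.png

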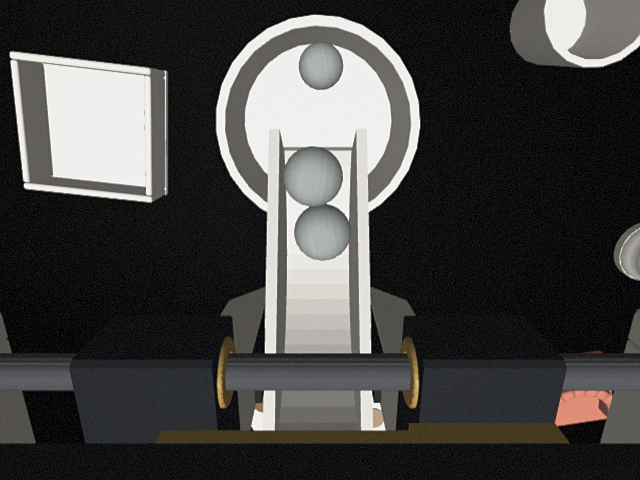

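Request:
{"fn": "send_rows", "kwargs": {
  "steps": [
    [0.3, 0, 0.2, 0, 0],
    [0.3, 0, 0.5, 0, 0],
    [0.3, 0, 0.8, 0, 0],
    [0.3, 0, 1.0, 0, 0],
    [0.3, 0, 1.1, 0, 0],
    [0.3, 0, 1.2, 0, 0],
    [0.3, 0, 1.3, -0.07, 0],
    [0.3, 0, 1.4, -0.14, 0],
    [0.3, 0, 1.5, -0.22, 0],
    [0.3, 0, 1.6, -0.3, 0],
    [0.3, 0, 1.7, -0.4, 0],
    [0.3, 0, 1.8, -0.5, 0],
    [0.3, 0, 1.9, -0.6, 0],
    [0.3, 0, 2.0, -0.7, 0],
    [0.3, 0, 2.0, -0.7, 0]
  ],
  "squeeze": 5
}}

```text
clock: 22.92
position: [0.5785, -0.2052, 0.0885]
ee_rot: [-1.266, -1.116, 1.116]
force: [0.7, -0.0, 1.3]
width: 0.4
```

```bash
python3 look.py s18
```

```text
22.93 [ 0.5785 -0.2052  0.0885] [ 0.66 -0.05  1.32] [-0.073 -0.181 -0.032] 0.4
```

View pics/s18.png

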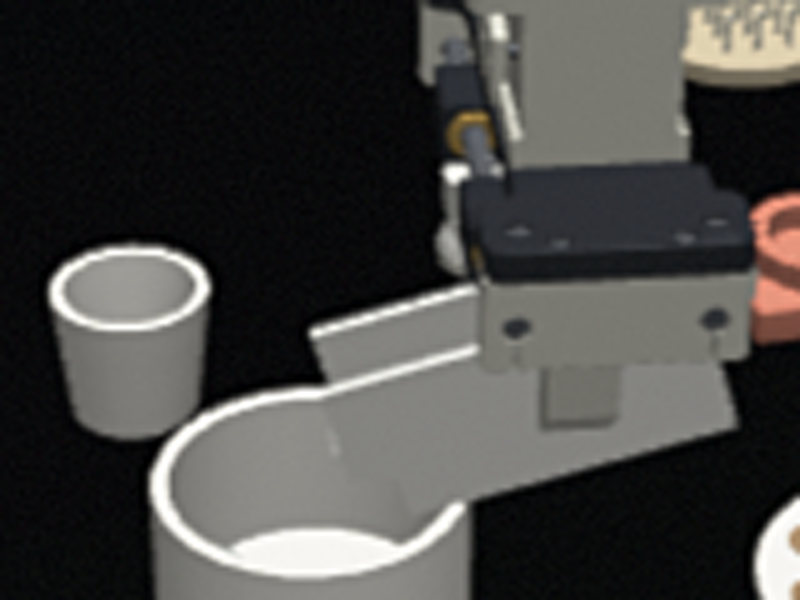

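Request:
{"fn": "send_rows", "kwargs": {
  "steps": [
    [0.3, 0, 0.1, -0.1, 0],
    [0.3, 0, 0.2, -0.2, 0],
    [0.3, 0, 0.3, -0.29, 0],
    [0.3, 0, 0.4, -0.38, 0],
    [0.3, 0, 0.5, -0.46, 0],
    [0.3, 0, 0.6, -0.54, 0],
    [0.3, 0, 0.7, -0.61, 0],
    [0.3, 0, 0.8, -0.68, 0],
    [0.3, 0, 0.9, -0.75, 0],
    [0.3, 0, 1.0, -0.81, 0],
    [0.3, 0, 1.1, -0.87, 0],
    [0.3, 0, 1.2, -0.93, 0],
    [0.3, 0, 1.2, -0.93, 0]
  ]
}}

```text
clock: 24.65
position: [0.588, -0.2064, 0.0767]
ee_rot: [-1.266, -1.116, 1.116]
force: [1.7, -0.2, 1.0]
width: 0.408
```

```bash
python3 look.py s19
```

```text
24.65 [ 0.588  -0.2064  0.0767] [ 1.69 -0.2   0.96] [ 0.042 -0.466  0.008] 0.408
```

View pics/s19.png

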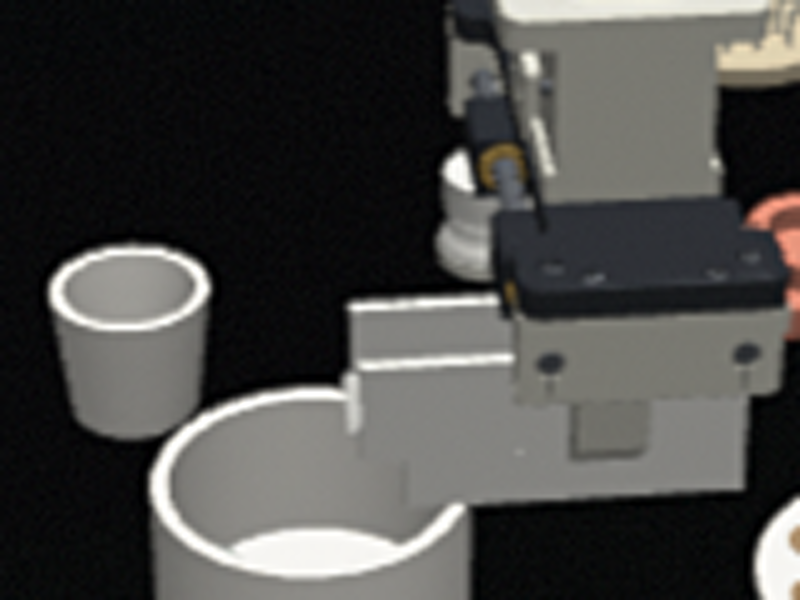

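Request:
{"fn": "send_rows", "kwargs": {
  "steps": [
    [0.3, 0, 0, 0, 0],
    [0.3, 0, 0, 0, 0],
    [0.3, 0, -0.4, 0, 0],
    [0.3, 0, -1.0, 0, 0],
    [0.3, 0, -1.8, 0, 0],
    [0.3, 0.4, -2.5, 0, 0],
    [0.3, 1.0, -3.0, 0.1, 0],
    [0.3, 2, -3.2, 0.3, 0],
    [0.3, 3.6, -3.2, 0.6, 0],
    [0.3, 5.4, -3.2, 1.0, 0],
    [0.3, 7.4, -3.2, 1.5, 0],
    [0.3, 9.4, -3.2, 2.1, 0],
    [0.3, 11.0, -3.2, 2.7, 0],
    [0.3, 12.4, -3.2, 3.2, 0],
    [0.3, 13.4, -3.2, 3.6, 0],
    [0.3, 14.0, -3.2, 3.9, 0],
    [0.3, 14.3, -3.2, 4.1, 0],
    [0.3, 14.3, -3.2, 4.1, 0]
  ],
  "squeeze": 55
}}

```text
clock: 27.0
position: [0.5651, -0.0596, 0.1087]
ee_rot: [-1.266, -1.116, 1.116]
force: [-0.3, -0.1, -2.1]
width: 0.404
```

```bash
python3 - <<'E'
from h import *
s=arm.observe(); print(round(s['clock'],2),s['position'].round(4),s['force'].round(2))
im=imaging.get_image("scene"); cv2.imwrite("pics/sc20.png",im)
cv2.imwrite("pics/w20.png",imaging.get_image("wrist"))
im=imaging.get_image("side"); cv2.imwrite("pics/s20.png",im)
E
```

```text
27.0 [ 0.5651 -0.0596  0.1087] [-0.33 -0.07 -2.07]
```

View pics/sc20.png

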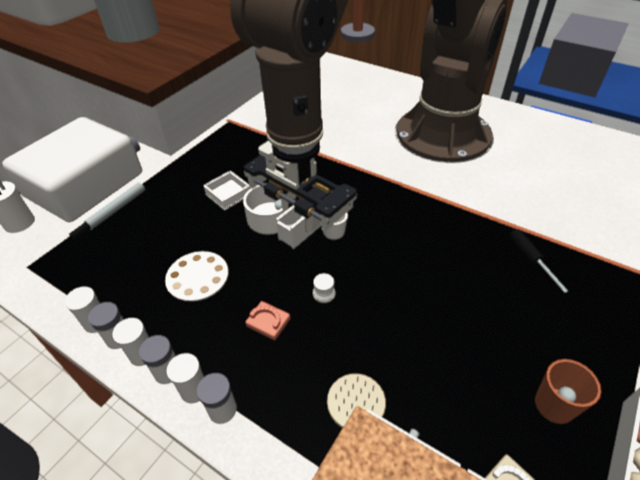

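View pics/w20.png

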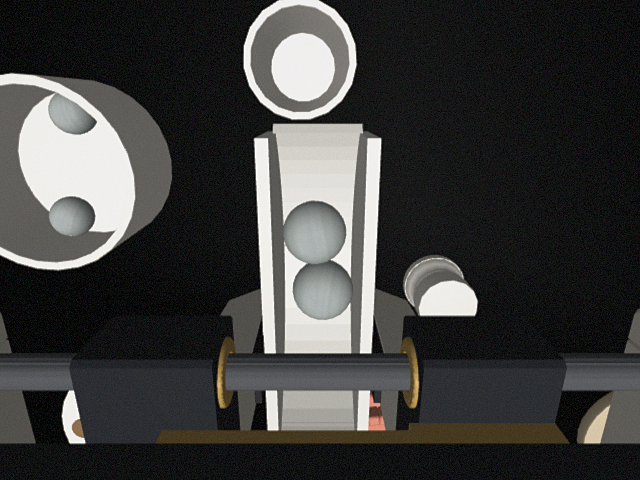

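View pics/s20.png

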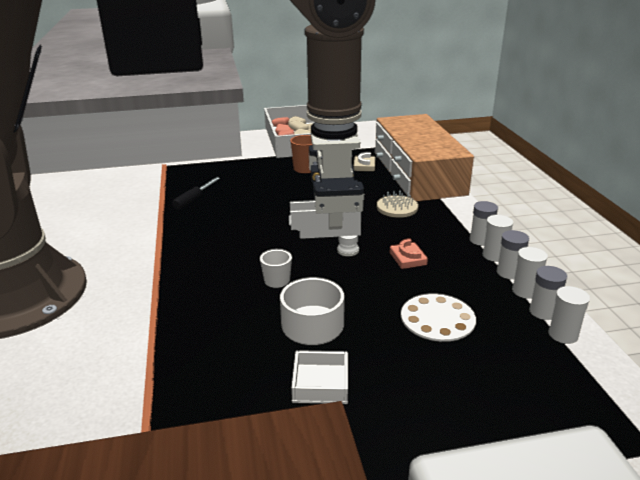

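Request:
{"fn": "send_rows", "kwargs": {
  "steps": [
    [0.3, 0.5, 0, 0.1, 0],
    [0.3, 1.5, 0, 0.3, 0],
    [0.3, 3.0, 0, 0.7, 0],
    [0.3, 5.0, 0, 1.3, 0],
    [0.3, 7.2, 0, 2.0, 0],
    [0.3, 9.6, 0, 2.8, 0],
    [0.3, 12, 0, 3.7, 0],
    [0.3, 14.4, 0, 4.6, 0],
    [0.3, 16.8, 0, 5.5, 0],
    [0.3, 19.2, 0, 6.4, 0],
    [0.3, 21.4, 0, 7.2, 0],
    [0.3, 23.4, 0, 7.9, 0],
    [0.3, 25, 0.5, 8.5, 0],
    [0.3, 26.4, 1.2, 9.0, 0],
    [0.3, 27.4, 2.2, 9.4, 0],
    [0.3, 28, 3.2, 9.6, 0],
    [0.3, 28.1, 4.4, 9.7, 0],
    [0.3, 28.1, 5.6, 9.7, 0],
    [0.3, 28.1, 6.8, 9.7, 0],
    [0.3, 28.1, 7.4, 9.7, 0]
  ]
}}

```text
clock: 29.65
position: [0.5039, 0.231, 0.0338]
ee_rot: [-1.266, -1.115, 1.116]
force: [-0.6, -0.2, -3.2]
width: 0.402
```

Request:
{"fn": "send_rows", "kwargs": {
  "steps": [
    [0.3, 0, 0.4, 0, 0],
    [0.3, 0, 0.8, 0, 0],
    [0.3, 0, 1.2, 0, 0],
    [0.3, 0, 1.5, 0, 0],
    [0.3, 0, 1.7, 0, 0],
    [0.3, 0, 1.8, 0, 0],
    [0.3, 0, 1.8, 0, 0],
    [0.3, 0, 1.8, 0, 0]
  ]
}}

```text
clock: 30.65
position: [0.5042, 0.2316, 0.0168]
ee_rot: [-1.266, -1.116, 1.116]
force: [-0.5, -0.9, -3.5]
width: 0.4
```

```bash
python3 - <<'E'
from h import *
s=arm.observe(); print(round(s['clock'],2),s['position'].round(4),s['force'].round(2))
im=imaging.get_image("side"); crop(im,220,150,100,75,8,"pics/s21.png")
E
```

```text
30.65 [0.5042 0.2316 0.0168] [-0.52 -0.93 -3.47]
```

View pics/s21.png

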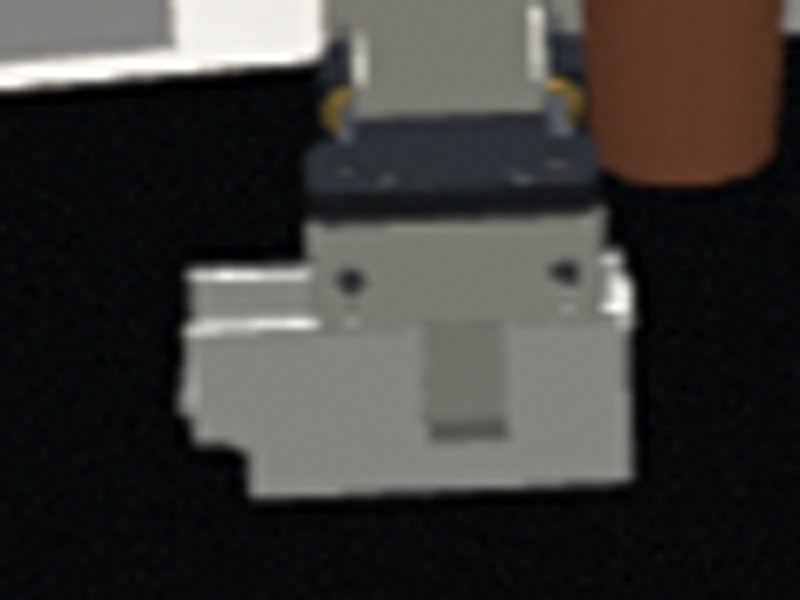

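Request:
{"fn": "send_rows", "kwargs": {
  "steps": [
    [0.3, 0, 0, 0, 0],
    [0.3, 0, 0.04, 0, 0],
    [0.3, 0, 0.08, 0, 0],
    [0.3, 0, 0.12, 0, 0],
    [0.3, 0, 0.12, 0, 0]
  ],
  "squeeze": 6
}}

```text
clock: 31.32
position: [0.5045, 0.2315, 0.0162]
ee_rot: [-1.266, -1.117, 1.115]
force: [-0.9, -0.9, 6.7]
width: 0.402
```

Request:
{"fn": "send_rows", "kwargs": {
  "steps": [
    [0.42, 0, 0, 0, 0],
    [0.45, 0, 0, 0, 0],
    [0.5, 0, 0, 0, 0],
    [0.6, 0, 0, 0, 0],
    [0.75, 0, 0, 0, 0],
    [0.75, 0, 0, 0, 0],
    [0.75, 0, -0.5, 0, 0],
    [0.75, 0, -1.5, 0, 0],
    [0.75, 0, -3, 0, 0],
    [0.75, 0, -5, 0, 0],
    [0.75, 0, -7, 0, 0],
    [0.75, 0, -9, 0, 0],
    [0.75, 0, -11, 0, 0],
    [0.75, 0, -11, 0, 0]
  ]
}}

```text
clock: 33.08
position: [0.5053, 0.2321, 0.1278]
ee_rot: [-1.267, -1.119, 1.113]
force: [0.1, 0.2, -0.1]
width: 0.75
```

```bash
python3 - <<'E'
from h import *
s=arm.observe(); print(round(s['clock'],2),s['position'].round(4),s['force'].round(2),s['width'])
im=imaging.get_image("side"); crop(im,220,150,100,75,8,"pics/s22.png")
cv2.imwrite("pics/w22.png",imaging.get_image("wrist"))
crop(imaging.get_image("scene"),200,160,160,120,5,"pics/sc22.png")
E
```

```text
33.08 [0.5053 0.2321 0.1278] [ 0.05  0.21 -0.07] 0.7500613652239825
```

View pics/s22.png

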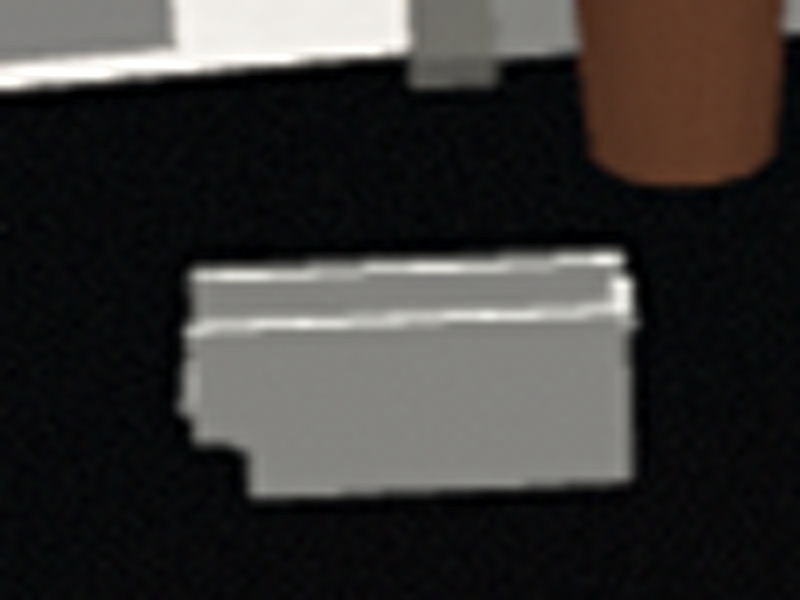

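View pics/w22.png

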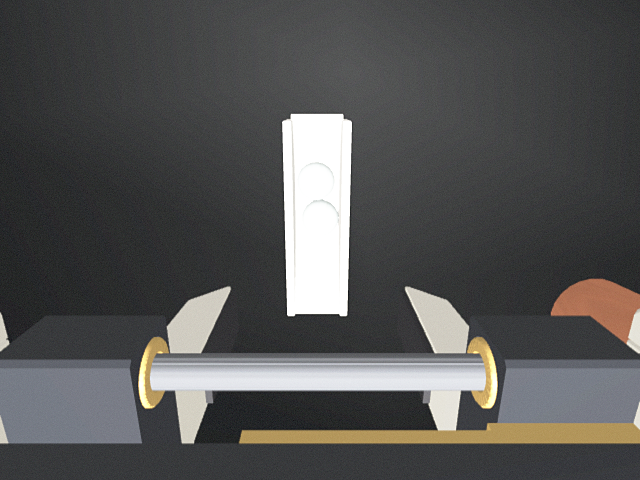

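View pics/sc22.png

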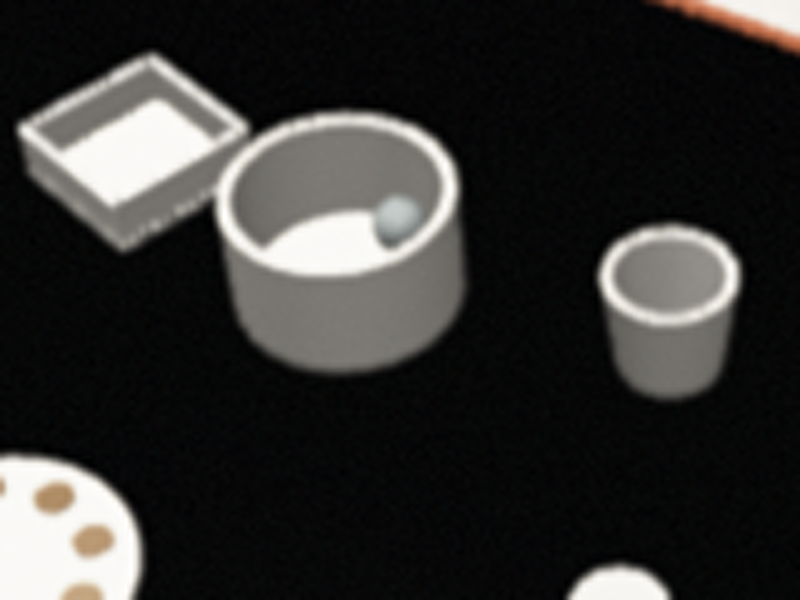

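```bash
python3 -c "
from cell import arm
print(arm.sign_off())"
```

```text
the job is handed in; nothing more can be done
None
```

I poured exactly two balls into the mill jar and stood the cup back on the bench, level, with the other two still in it. The job was handed in at about 33 s of the 72 s allowed.

**How the tilt was done:** the move interface cannot tilt the tool. I gripped the cup about 21 mm towards its closed end and rested its underside on the jar's rim. Easing the grip to 4–5 N let the cup pivot in the jaws as I raised it in small steps. I reversed the same path to level it, then gripped firmly again to carry it back.

**Last checks:**
- **Balls:** after levelling, the wrist picture showed two balls in the jar and two in the cup. A final wrist picture after release, taken against a bright background, again showed two in the cup.
- **Weight:** the measured load fell from about 4.3–4.8 N to roughly 2.1–3.8 N, against an expected loss of 1.3 N. The force reading scatters by about ±0.7 N, so the pictures carried the count.
- **Jar:** it stands upright. The last scene picture shows only one of its balls; the other should be hidden behind the near wall, because the wrist picture had shown both.
- **Cup and robot:** the cup stands flat at nearly its starting place. The gripper is open and about 11 cm above where it let go, with about 0 N of contact force.

**What did not go as planned:**
- The cup slid about 5 mm down in the grip while held at low force, so I allowed for this when setting it down.
- The tilt angles I read from the side picture are only rough, about 18–20° when the first ball dropped and 27–28° for the second.

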